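Hold the setting square in the corner of the plate nest

TASK

The reagent bottle standing in the corner of the plate nest is in the way: stand it upright in the shallow spill tray and let go of it. Then take the setting square by its grip, set it down in the nest and press it into the corner until both of its outer faces lie flat against the two fences, and finish while still gripping it and pressing it lightly against both fences, so that the nest can be checked for squareness. Do not knock the bottle over, and leave everything else on the bench where it is.

Things in the scene. Friction and masses are not known exactly. Their poses are not given: they have to be found in the camera images.
- nest: plate nest screwed to the bench: grey base plate 10 mm thick with two low aluminium fences that meet in an inside right angle. Origin: at bench level under that inside corner. x runs along the long fence into the nest, y along the short fence into the nest, z up. The base plate spans x from -14 to 140 mm and y from -14 to 130 mm; its top is at z = 10 mm
- fence_long: the longer fence: aluminium bar 140 mm long along nest x, 14 mm thick, 18 mm tall on the base plate (top 28 mm above the bench). Origin and axes as the nest's; its inner face is the plane y = 0, facing +y
- fence_short: the shorter fence: aluminium bar 110 mm long along nest y, 14 mm thick, same height. Origin and axes as the nest's; its inner face is the plane x = 0, facing +x
- square: loose L-shaped steel setting square, 0.25 to 0.4 kg, two equal arms 100 mm long outside, 18 mm wide, 22 mm tall, with a diagonal brace carrying an upright grip. Origin: on the underside, below the middle of the grip; z up. Outer faces: planes x = -50 mm and y = -50 mm; the arms run along +x and +y from the outer corner. Seated, its x and y point as the nest's do
- square_corner (a point): outer corner of the setting square, on its underside: (-50, -50, 0) mm in the square's axes
- square_grip (a point): middle of the square's upright black grip, (0, 0, 45) mm in the square's axes. The grip is a bar, top 62 mm above the underside, free all round above 22 mm; 18 mm thick along the diagonal from the outer corner to the grip (x = y), 44 mm long across that diagonal
- bottle: clear glass reagent bottle with paper label and orange cap, 115 mm tall, body 56 mm in diameter, narrowing above about 80 mm to a cap 26 mm in diameter that takes up the top 16 mm, 0.13 to 0.25 kg; stands on the nest's base plate, about in the corner. Origin: centre of its underside, z up
- tray: white square spill tray fixed to the bench, 105 mm outside, 12 mm tall, walls 3 mm, floor 3 mm thick. Origin: centre of its underside. It stands either on the far right of the nest or on its near left, the tip box (tip_box) in the other place
- tip_box: bystander: navy box of pipette tips with a cream lid, 83 x 120 mm, 59 mm tall. Origin: centre of its underside
- jar: bystander: white jar 48 mm in diameter, 70 mm tall, near the middle of the bench. Origin: centre of its underside
- pipette: bystander: hand pipette lying on the bench, about 240 mm long along its y, 27 mm tall, right. Origin: on its underside, near where tip and handle meet
- marker: bystander: black marker with a green cap lying on the bench, 120 mm long along its y, 13 mm tall, near the robot. Origin: its middle, on the underside
- dish: bystander: clear round dish 90 mm in diameter, 30 mm tall, right. Origin: centre of its underside
- wash: bystander: white bottle with a blue cap, 60 mm in diameter, 130 mm tall, left. Origin: centre of its underside
Not all that is in view belongs to the job. Leave any red or turquoise look-alike of the square alone. Leave any green or yellow look-alike of the bottle alone.

How it is judged:
By the outcome, as a careful person would: the job done as asked, in the order asked, and still so for the second after the job is handed in, while the arm keeps its last pose, push and grip.
It also fails if it takes over 70 s, if anything falls off the work surface, if the arm or the gripper's body presses on something with over 40 N, if the wrist force passes 120 N, or if a joint passes its speed limit or range.

ROBOT

A 7-joint arm with a two-finger parallel gripper is mounted at the origin on the work surface. World frame = base frame: x ahead of the robot, y to its left, z up, the work surface at z = 0. Lengths are in m, angles in degrees, forces in N, time in s.
With the tool pointing down it reaches from about 0.425 to 0.875 m from the base axis. Payload 4.7 kg.
Tool frame: the origin (TCP) lies between the finger pads; the fingertips stand 8 mm ahead of it and the grasp point (between the pads) lies 11 mm behind it (env.tip_extent is the distance from the TCP to the fingertips, in m); z points along the fingers, y is the line along which they close (so a half turn about z gives the same grasp; the last joint's range is limited). The gripper opens to 87 mm and grips with 3 to 60 N. Pads are 19 mm wide; open, the fingers measure 117 mm over their backs; the gripper's body (75 mm by 190 mm) begins 51 mm behind the grasp point.
Start: joints at [76.324, 18.392, -4.016, 83.108, 1.295, 78.541, -3.26], TCP at [0.163, -0.629, 0.231] pointing down, gripper open.
Joint ranges: [-163.93, 163.93], [-17.29, 119.83], [-79.2, 71.16], [3.27, 140.29], [-89.18, 269.18], [5.43, 117.66], [-154.24, 154.24]. Speed limits (degrees/s): [147.25, 147.25, 180, 180, 180, 180, 180].

INTERFACE

Orientations are given as [roll, pitch, yaw] about the fixed x, y, z axes, in that order (R = Rz(yaw) Ry(pitch) Rx(roll)).
In Python, from cell import sensors, vision, workorder, env gives the robot as it stands.
- The arm moves only by the tool drive_tool, never from a script. Its argument "moves" is a list of rows, each an object of numbers: "x", "y", "z": the shift along the tool's x, y, z in mm; "rx", "ry", "rz": the turn, a rotation vector about the tool's x, y, z in rad; "fingers": the closure, from -1 (fully open) to 1 (shut). In form: [{"x": .., "y": .., "z": .., "rx": .., "ry": .., "rz": .., "fingers": ..}, ...]. A call has 1 to 20 rows; each row is the pose to reach, as a shift and turn from the pose commanded when the call began, along the tool's axes at that moment; what a row does not reach only later rows make up. A row lasts 1/8 s, in which the tool goes at most 62.5 mm and 10.7 degrees, less where a joint would pass 70% of its speed; a pose out of reach is approached as far as the arm can. A call with a gripper value outside its range is refused whole. The fingers move at their own pace and stop on an object; "force" is the grip in N (left out, the last holds). Time passes only in rows, so rows that repeat a pose let the fingers close. It gives the time, the measured TCP pose, the force, the opening and the grip force at its end, in the units of the state.
- sensors.get_obs(): the state, without advancing time (a new reading comes with each control period).
- vision.read_camera(name): name is "side" or "top"; returns a dict with "image" (480x640x3 uint8, red, green, blue), "fx", "fy", "cx", "cy" (pixels), "R" (3x3) and "t" (3): a world point X has camera coordinates R X + t. Camera axes: x right, y down, z forward; pixel columns grow to the right and rows downward; lengths in m; the calibration is good to about 2 mm. A picture is of the moment at which its call begins. There is no depth.
- workorder.sign_off(): hands the job in; it is judged then, once.
The state is a dict: "time_s": time; "qpos": joint angles; "joint_velocities": joint speeds; "effort": joint torques, N m; "tool_pos": TCP position; "tool_rot": TCP orientation; "force": force on the tool from outside, world axes, zero at the start; "wrist_torque": the same for the moment, N m; "grip_width": finger opening in m; "grasp_force": force on a finger pad.
Only numpy, scipy, OpenCV 4.12 (cv2) and the standard library are available. Lean on these libraries where they do the work, as an engineer would, in place of code of your own. Each camera call takes 0.05 s, during which the arm holds its last target. There are 200 camera calls.

## Working session

There is one attempt and no reset: what is moved stays moved. The work goes in short steps, Python scripts to look and compute and a tool call to move; the robot and the scene stay as the last step left them, time stands still between calls to the robot, and variables do not carry over. Pictures are saved under pics/ and viewed, at most 10 in all, crops included, and the job is handed in when it is done.

Besides the shell and the picture viewer there is one more tool, called after ">>>" by a JSON object that holds its "op" and its "data", one argument or row to a line. drive_tool: Moves the arm, as the interface text tells. Its arguments: {"type":"object","properties":{"moves":{"type":"array"},"force":{"type":"number"}},"required":["moves"]}

```bash
mkdir -p pics; cat > h.py <<'E'
import numpy as np, cv2
from cell import sensors, vision, workorder, env
def cam(n,save=None):
    c=vision.read_camera(n)
    c['R']=np.array(c['R']);c['t']=np.array(c['t'])
    if save: cv2.imwrite('pics/'+save,cv2.cvtColor(c['image'],cv2.COLOR_RGB2BGR))
    return c
def ray(c,u,v):
    d=c['R'].T@np.array([(u-c['cx'])/c['fx'],(v-c['cy'])/c['fy'],1]); return -c['R'].T@c['t'],d/np.linalg.norm(d)
def onz(c,u,v,z):
    o,d=ray(c,u,v); return o+d*(z-o[2])/d[2]
def proj(c,X):
    p=c['R']@np.array(X)+c['t']; return np.array([c['fx']*p[0]/p[2]+c['cx'],c['fy']*p[1]/p[2]+c['cy']])
def tri(c1,p1,c2,p2):
    o1,d1=ray(c1,*p1);o2,d2=ray(c2,*p2)
    A=np.stack([d1,-d2],1);s=np.linalg.lstsq(A,o2-o1,rcond=None)[0]
    a=o1+s[0]*d1;b=o2+s[1]*d2; return (a+b)/2,np.linalg.norm(a-b)
E
python3 - <<'E'
from h import *
np.set_printoptions(precision=4,suppress=True)
o=sensors.get_obs();print(o)
for n in('top','side'):
    c=cam(n,n+'0.png');print(n,c['fx'],c['cx'],c['cy'],-c['R'].T@c['t'],c['R'])
print(env.tip_extent)
E
```

```text
{'time_s': 0.0, 'qpos': array([76.3209, 18.4374, -4.0146, 83.1753,  1.2952, 78.5383, -3.2604]), 'joint_velocities': array([ 0.059 ,  0.0658, -0.0036,  0.0538, -0.0152, -0.0719, -0.0977]), 'effort': array([ -0.0008, -49.1299,  -0.4044, -31.2535,  -0.0639,   0.0436,
         0.0002]), 'tool_pos': array([ 0.1624, -0.6288,  0.2295]), 'tool_rot': array([-179.8942,    0.0062,   14.4876]), 'force': array([0.5273, 0.3001, 0.8833]), 'wrist_torque': array([ 0.0028, -0.0118,  0.0222]), 'grasp_force': 0.0, 'grip_width': 0.08713880733899868}
top 495.4255987390168 327.8086537887559 242.47200267696866 [ 0.3218 -0.033   1.235 ] [[-0.0212 -0.9997 -0.0158]
 [-0.9902  0.0232 -0.1376]
 [ 0.1379  0.0127 -0.9904]]
side 541.6245392973651 316.37457755345173 247.2564683094395 [0.2531 1.1908 0.939 ] [[-0.9852 -0.1708 -0.0148]
 [-0.089   0.5836 -0.8072]
 [ 0.1465 -0.7939 -0.5901]]
0.008
```

View pics/top0.png

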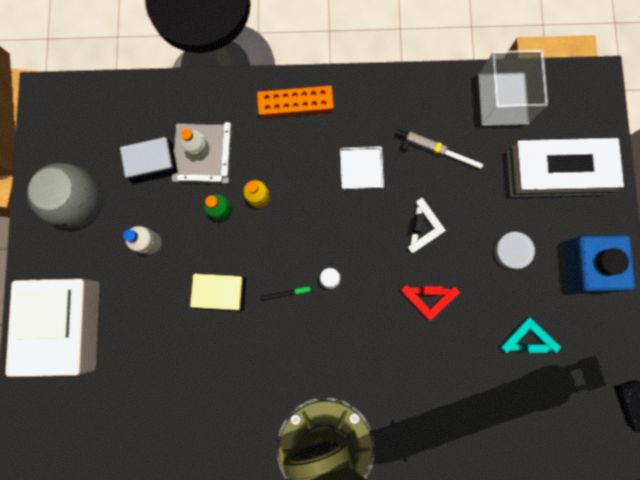

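View pics/side0.png

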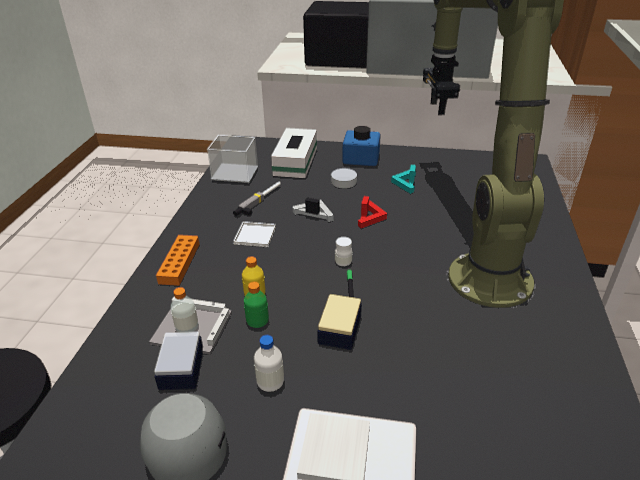

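The top view shows the nest at about (200,153), with fences on its right and lower sides and the clear bottle (orange cap) at (190,140). The tray is at (361,167) and the steel square at (427,225), with its outer corner at (443,230) and a black grip at (416,225). The side view shows the bottle at (184,310), the tray at (255,234) and the square at (314,209). I'll look at enlarged crops next.

```bash
python3 - <<'E'
import cv2,numpy as np
t=cv2.imread('pics/top0.png');s=cv2.imread('pics/side0.png')
f=lambda i,x,y,w,h:cv2.resize(i[y:y+h,x:x+w],(400,300),interpolation=cv2.INTER_CUBIC)
cv2.imwrite('pics/z0.png',np.vstack([np.hstack([f(t,160,110,100,75),f(t,380,190,80,60)]),np.hstack([f(s,140,280,100,75),f(s,280,180,80,60)])]))
E
```

```text
(no output)
```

View pics/z0.png

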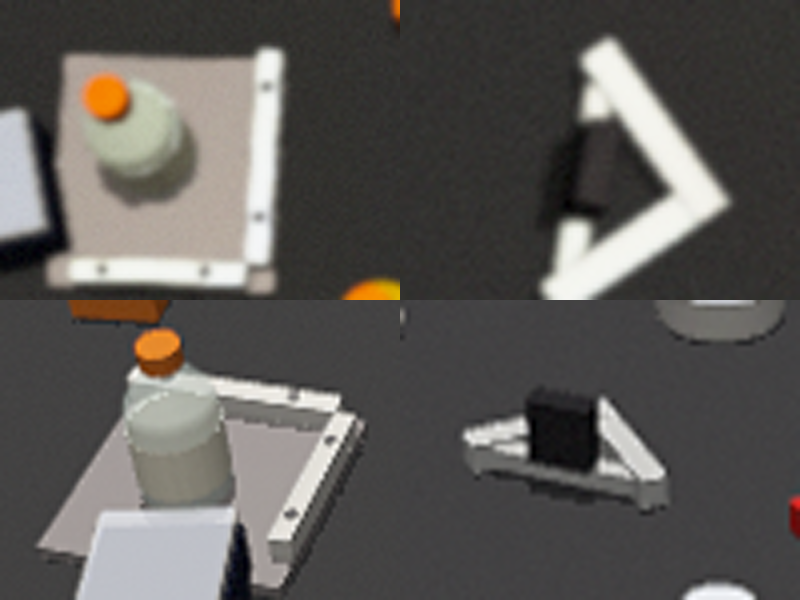

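The crops show the fences' inner edges meeting at about top pixel (221,174). The bottle stands mid-nest with its cap at about (186,134). The square's outer corner is at about (446,230) and its grip at about (418,223).

```bash
cat >> h.py <<'E'
def edge(c,p,q,w=4,n=40,trim=.12):
    g=cv2.cvtColor(c['image'],cv2.COLOR_RGB2GRAY).astype(np.float32)
    p=np.array(p,float);q=np.array(q,float);d=(q-p)/np.linalg.norm(q-p);m=np.array([-d[1],d[0]])
    s=np.linspace(trim,1-trim,n)[:,None];k=np.linspace(-w,w,16*w+1)
    P=(p+(q-p)*s)[:,None,:]+k[None,:,None]*m
    v=cv2.GaussianBlur(cv2.remap(g,P[...,0].astype(np.float32),P[...,1].astype(np.float32),cv2.INTER_CUBIC),(9,1),0)
    i=np.abs(np.gradient(v,axis=1)).argmax(1)
    E=P[np.arange(n),i].astype(np.float32)
    l=cv2.fitLine(E,cv2.DIST_HUBER,0,.01,.01).ravel()
    r=np.abs((E-l[2:])@np.array([-l[1],l[0]]))
    return l,np.median(r)
def meet(a,b):
    A=np.array([[a[0],-b[0]],[a[1],-b[1]]]);s=np.linalg.solve(A,b[2:]-a[2:]);return a[2:]+s[0]*a[:2]
def dirz(c,l,z):
    a=onz(c,*(l[2:]-20*l[:2]),z);b=onz(c,*(l[2:]+20*l[:2]),z);return np.degrees(np.arctan2(b[1]-a[1],b[0]-a[0]))
def blob(m,near):
    n,lab,st,ce=cv2.connectedComponentsWithStats(m.astype(np.uint8))
    ok=[i for i in range(1,n) if st[i,4]>15]
    i=min(ok,key=lambda i:np.hypot(*(ce[i]-near)));return ce[i],st[i],lab==i
E
python3 - <<'E'
from h import *
np.set_printoptions(precision=4,suppress=True)
T=cam('top');S=cam('side')
orange=lambda c:(lambda h:(h[...,0]<15)&(h[...,1]>180)&(h[...,2]>120))(cv2.cvtColor(c['image'],cv2.COLOR_RGB2HSV))
a,sa,_=blob(orange(T),(187,134));b,sb,_=blob(orange(S),(180,366-73));print('cap',a,sa,b,sb,tri(T,a,S,b))
L,r1=edge(T,(224,122.5),(221.5,174.5),3);K,r2=edge(T,(221,175),(177.5,174.5),3)
co=meet(L,K);print('nest top',r1,r2,co,onz(T,*co,.028),'long dir',dirz(T,L,.028),'short dir',dirz(T,K,.028))
# side: inner top edges; long: crop(140,380)->(340,410) /4 ; short: crop
L2,r3=edge(S,(194+6,299+2),(224,302.5),2);K2,r4=edge(S,(226,305),(208,334.5),2)
c2=meet(L2,K2);print('nest side',r3,r4,c2,tri(T,co,S,c2), proj(S,onz(T,*co,.028)))
A,q1=edge(T,(424,198),(445,229),3);B,q2=edge(T,(446,231),(413,251.5),3)
ct=meet(A,B);print('sq',q1,q2,ct,onz(T,*ct,.022),dirz(T,A,.022),dirz(T,B,.022),'pred side',proj(S,onz(T,*ct,.022)))
white=lambda c:c['image'].min(2)>150
w,sw,m=blob(white(T),(361,167));p=cv2.minAreaRect(np.argwhere(m)[:,::-1].astype(np.float32));
q=cv2.boxPoints(p);X=np.array([onz(T,*z,.012) for z in q]);print('tray',p,X,X.mean(0),np.linalg.norm(np.diff(X,axis=0),axis=1))
w2,sw2,m2=blob(white(S),(255,234));q2=cv2.boxPoints(cv2.minAreaRect(np.argwhere(m2)[:,::-1].astype(np.float32)));print('trayside',w2,sw2,tri(T,w,S,w2))
E
```

```text
cap [187.7647 137.    ] [182 133  10   7  17] [167.5    279.9857] [157 276  22   9 140] (array([0.7469, 0.3039, 0.1434]), np.float64(0.03868111603847515))
nest top 0.121623576 0.25555018 [220.5117 174.9853] [0.6677 0.2487 0.028 ] long dir -3.1060045684433173 short dir -93.32518356533613
nest side 0.18969658 0.08367823 [225.3692 303.6999] (array([0.6619, 0.2458, 0.0383]), np.float64(0.005414185410044794)) [222.1986 307.0597]
sq 0.1750954 0.15208548 [445.7335 230.2115] [ 0.5145 -0.3096  0.022 ] -147.31264194184124 -57.45019965199431 pred side [320.1144 198.7233]
tray ((361.4895935058594, 167.25042724609375), (41.172607421875, 42.005218505859375), 87.61405944824219) [[ 0.7367 -0.0529  0.012 ]
 [ 0.7385 -0.1603  0.012 ]
 [ 0.6305 -0.1607  0.012 ]
 [ 0.6287 -0.0546  0.012 ]] [ 0.6836 -0.1071  0.012 ] [0.1074 0.1079 0.1061]
trayside [254.5377 233.3146] [234 222  41  22 623] (array([ 0.6835, -0.1077,  0.0054]), np.float64(0.0013755564430863875))
```

```bash
python3 - <<'E'
from h import *
np.set_printoptions(precision=4,suppress=True)
T=cam('top');S=cam('side')
orange=lambda c:(lambda h:(h[...,0]<22)&(h[...,1]>170)&(h[...,2]>90))(cv2.cvtColor(c['image'],cv2.COLOR_RGB2HSV))
a,sa,_=blob(orange(T),(187,134));b,sb,_=blob(orange(S),(180,292));print('cap',a,sa,b,sb,tri(T,a,S,b), onz(T,*a,.12),onz(S,*b,.117))
co=np.array([220.51,174.98])
L2,r3=edge(S,(197,300.7),(222,306.8),1.5 and 2);K2,r4=edge(S,(223,312),(208,338),2)
c2=meet(L2,K2);print('nest side',r3,r4,c2,tri(T,co,S,c2))
A,_=edge(S,(320.4,199.5),(333,215),2);print('sqcorner',tri(T,(445.73,230.21),S,(320.3,199.2)))
y=np.radians(32.6);e=np.array([np.cos(y),np.sin(y)]);f=np.array([-e[1],e[0]]);g=np.array([.5145,-.3096])+.05*(e+f);print('grip',g)
for n,c,near in(('top',T,(417,224)),('side',S,(312,205))):
    gy=cv2.cvtColor(c['image'],cv2.COLOR_RGB2GRAY);u,v=np.array(near);print(np.median(gy[v-25:v+25,u-35:u+35]),gy[v-1:v+2,u-1:u+2].ravel())
    bx=np.array([proj(c,[*(g+ (e+f)/2**.5*i*.009+(e-f)/2**.5*j*.022),z]) for z in(.022,.062) for i in(-1,1) for j in(-1,1)]);print(n,'pred box',bx.min(0),bx.max(0))
    m=np.zeros(gy.shape,bool);m[v-20:v+20,u-20:u+20]=1;m&=(gy<np.median(gy[v-25:v+25,u-35:u+35])*.75);print(blob(m,near)[:2])
# tool: needed yaws etc.
E
```

```text
cap [186.2717 134.0217] [181 129  11  11  92] [179.1887 292.6415] [174 287  11  12 106] (array([0.7423, 0.3094, 0.1178]), np.float64(0.002347991704363914)) [0.7427 0.309  0.12  ] [0.7414 0.3088 0.117 ]
nest side 0.63523734 0.05055029 [222.4017 309.5525] (array([0.6686, 0.2501, 0.0211]), np.float64(0.002070845445110345))
sqcorner (array([ 0.5144, -0.31  ,  0.02  ]), np.float64(0.0008337732832352191))
grip [ 0.5297 -0.2405]
50.0 [40 53 55 42 57 59 44 54 58]
top pred box [412.3578 212.3902] [425.4511 234.1256]
(array([412.6644, 225.8993]), array([407, 215,  15,  21, 149], dtype=int32))
66.0 [17 20 18 18 21 20 18 21 21]
side pred box [303.9537 195.9969] [319.2952 212.2677]
(array([311.9754, 205.5172]), array([305, 197,  15,  18, 203], dtype=int32))
```

```bash
cat >> h.py <<'E'
from scipy.spatial.transform import Rotation as Ro
def goal(p,yaw):
    o=sensors.get_obs();R=Ro.from_euler('xyz',o['tool_rot'],degrees=True);G=Ro.from_euler('xyz',[180,0,yaw],degrees=True)
    s=R.inv().apply(np.array(p)-o['tool_pos'])*1000;r=(R.inv()*G).as_rotvec()
    print('t',o['time_s'],'shift',s.round(1),'rot',r.round(3),'width',round(o['grip_width']*1000,1),'F',o['force'].round(1))
E
python3 -c "
from h import *
goal([.742,.309,.23],112.6)"
```

```text
t 0.3 shift [ 7.957e+02 -7.634e+02  6.000e-01] rot [-0.000e+00 -1.000e-03 -1.712e+00] width 86.9 F [ 0.2  0.3 -0.3]
```

>>> {"op": "drive_tool", "data": {
  "moves": [
    {"x": 20, "y": -19, "z": 0, "rz": -0.04},
    {"x": 60, "y": -57, "z": 0, "rz": -0.13},
    {"x": 796, "y": -763, "z": 0, "rz": -1.712},
    {"x": 796, "y": -763, "z": 0, "rz": -1.712},
    {"x": 796, "y": -763, "z": 0, "rz": -1.712},
    {"x": 796, "y": -763, "z": 0, "rz": -1.712},
    {"x": 796, "y": -763, "z": 0, "rz": -1.712},
    {"x": 796, "y": -763, "z": 0, "rz": -1.712},
    {"x": 796, "y": -763, "z": 0, "rz": -1.712},
    {"x": 796, "y": -763, "z": 0, "rz": -1.712},
    {"x": 796, "y": -763, "z": 0, "rz": -1.712},
    {"x": 796, "y": -763, "z": 0, "rz": -1.712},
    {"x": 796, "y": -763, "z": 0, "rz": -1.712},
    {"x": 796, "y": -763, "z": 0, "rz": -1.712},
    {"x": 796, "y": -763, "z": 0, "rz": -1.712},
    {"x": 796, "y": -763, "z": 0, "rz": -1.712},
    {"x": 796, "y": -763, "z": 0, "rz": -1.712},
    {"x": 796, "y": -763, "z": 0, "rz": -1.712},
    {"x": 796, "y": -763, "z": 0, "rz": -1.712},
    {"x": 796, "y": -763, "z": 0, "rz": -1.712}
  ]
}}

```text
invalid input at $.moves[0]: expected keys x, y, z, rx, ry, rz, fingers
```

```bash
python3 -c "
from h import *
print(sensors.get_obs()['qpos'])
goal([.742,.309,.069],112.6)"
```

```text
[76.32525919 18.41018978 -4.01547244 83.12830296  1.29309838 78.54240056
 -3.25987532]
t 0.3 shift [ 795.7 -763.3  161.6] rot [-0.000e+00 -1.000e-03 -1.712e+00] width 86.9 F [ 0.2  0.3 -0.3]
```

>>> {"op": "drive_tool", "data": {
  "moves": [
    {"x": 20, "y": -19, "z": 0, "rx": 0, "ry": 0, "rz": -0.04, "fingers": -1},
    {"x": 60, "y": -57, "z": 0, "rx": 0, "ry": 0, "rz": -0.13, "fingers": -1},
    {"x": 796, "y": -763, "z": 0, "rx": 0, "ry": 0, "rz": -1.712, "fingers": -1},
    {"x": 796, "y": -763, "z": 0, "rx": 0, "ry": 0, "rz": -1.712, "fingers": -1},
    {"x": 796, "y": -763, "z": 0, "rx": 0, "ry": 0, "rz": -1.712, "fingers": -1},
    {"x": 796, "y": -763, "z": 0, "rx": 0, "ry": 0, "rz": -1.712, "fingers": -1},
    {"x": 796, "y": -763, "z": 0, "rx": 0, "ry": 0, "rz": -1.712, "fingers": -1},
    {"x": 796, "y": -763, "z": 0, "rx": 0, "ry": 0, "rz": -1.712, "fingers": -1},
    {"x": 796, "y": -763, "z": 0, "rx": 0, "ry": 0, "rz": -1.712, "fingers": -1},
    {"x": 796, "y": -763, "z": 0, "rx": 0, "ry": 0, "rz": -1.712, "fingers": -1},
    {"x": 796, "y": -763, "z": 0, "rx": 0, "ry": 0, "rz": -1.712, "fingers": -1},
    {"x": 796, "y": -763, "z": 0, "rx": 0, "ry": 0, "rz": -1.712, "fingers": -1},
    {"x": 796, "y": -763, "z": 0, "rx": 0, "ry": 0, "rz": -1.712, "fingers": -1},
    {"x": 796, "y": -763, "z": 0, "rx": 0, "ry": 0, "rz": -1.712, "fingers": -1},
    {"x": 796, "y": -763, "z": 0, "rx": 0, "ry": 0, "rz": -1.712, "fingers": -1},
    {"x": 796, "y": -763, "z": 0, "rx": 0, "ry": 0, "rz": -1.712, "fingers": -1},
    {"x": 796, "y": -763, "z": 0, "rx": 0, "ry": 0, "rz": -1.712, "fingers": -1},
    {"x": 796, "y": -763, "z": 0, "rx": 0, "ry": 0, "rz": -1.712, "fingers": -1},
    {"x": 796, "y": -763, "z": 0, "rx": 0, "ry": 0, "rz": -1.712, "fingers": -1},
    {"x": 796, "y": -763, "z": 0, "rx": 0, "ry": 0, "rz": -1.712, "fingers": -1}
  ]
}}

```text
time_s: 2.8
tool_pos: [0.7417, 0.311, 0.2287]
tool_rot: [-179.9, -0.1, 112.7]
force: [-0.7, -0.2, 0.4]
grip_width: 0.0867
grasp_force: 0.0
```

```bash
python3 -c "
from h import *
print(sensors.get_obs()['qpos'])
goal([.742,.309,.069],112.6)"
```

```text
[ -4.65931121  44.16720229 -41.8640153   52.95231608  27.60696761
  91.12652279 -14.10771378]
t 2.8 shift [-2.200e+00 -1.000e-01  1.597e+02] rot [-0.002 -0.001  0.003] width 86.7 F [-0.7 -0.2  0.4]
```

>>> {"op": "drive_tool", "data": {
  "moves": [
    {"x": -2, "y": 0, "z": 30, "rx": 0, "ry": 0, "rz": 0, "fingers": -1},
    {"x": -2, "y": 0, "z": 60, "rx": 0, "ry": 0, "rz": 0, "fingers": -1},
    {"x": -2, "y": 0, "z": 90, "rx": 0, "ry": 0, "rz": 0, "fingers": -1},
    {"x": -2, "y": 0, "z": 115, "rx": 0, "ry": 0, "rz": 0, "fingers": -1},
    {"x": -2, "y": 0, "z": 135, "rx": 0, "ry": 0, "rz": 0, "fingers": -1},
    {"x": -2, "y": 0, "z": 150, "rx": 0, "ry": 0, "rz": 0, "fingers": -1},
    {"x": -2, "y": 0, "z": 158, "rx": 0, "ry": 0, "rz": 0, "fingers": -1},
    {"x": -2, "y": 0, "z": 158, "rx": 0, "ry": 0, "rz": 0, "fingers": -1}
  ]
}}

```text
time_s: 3.8
tool_pos: [0.7431, 0.3065, 0.0722]
tool_rot: [-180.0, 0.0, 112.6]
force: [-1.0, 0.2, 0.1]
grip_width: 0.087
grasp_force: 0.0
```

```bash
python3 - <<'E'
from h import *
goal([.742,.309,.070],112.6)
c=cam('side');cv2.imwrite('pics/s1.png',cv2.resize(cv2.cvtColor(c['image'],cv2.COLOR_RGB2BGR)[210:360,90:290],None,fx=4,fy=4))
E
```

```text
t 3.8 shift [ 2.7 -0.   2.2] rot [-0.  0. -0.] width 87.0 F [-1.   0.2  0.1]
```

View pics/s1.png

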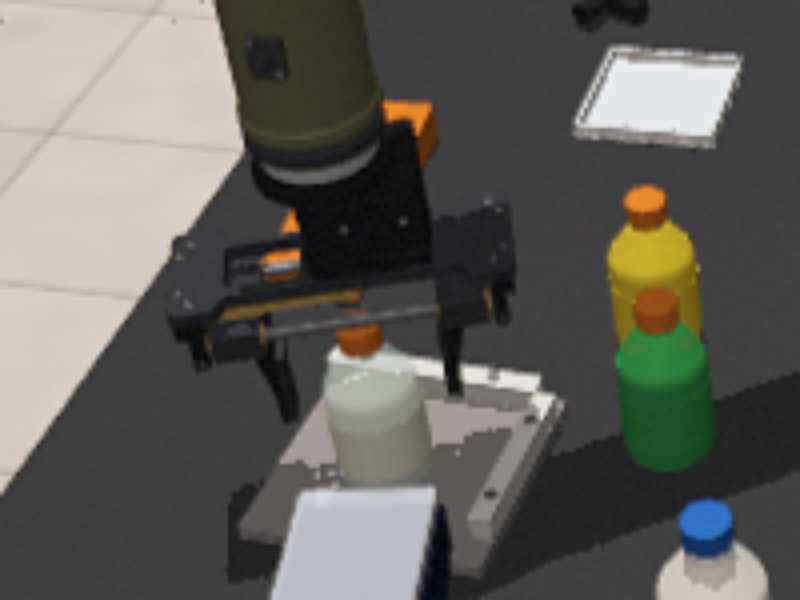

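The side crop shows the bottle (crop 378,400) centred between the open fingers, with tips at (290,415) and (455,390). The cap is clear below the gripper body.

>>> {"op": "drive_tool", "data": {
  "moves": [
    {"x": 2, "y": 0, "z": 2, "rx": 0, "ry": 0, "rz": 0, "fingers": -1},
    {"x": 2, "y": 0, "z": 2, "rx": 0, "ry": 0, "rz": 0, "fingers": 0},
    {"x": 2, "y": 0, "z": 2, "rx": 0, "ry": 0, "rz": 0, "fingers": 1},
    {"x": 2, "y": 0, "z": 2, "rx": 0, "ry": 0, "rz": 0, "fingers": 1},
    {"x": 2, "y": 0, "z": 2, "rx": 0, "ry": 0, "rz": 0, "fingers": 1},
    {"x": 2, "y": 0, "z": 2, "rx": 0, "ry": 0, "rz": 0, "fingers": 1}
  ],
  "force": 25
}}

```text
time_s: 4.6
tool_pos: [0.7424, 0.3084, 0.0706]
tool_rot: [-180.0, 0.0, 112.6]
force: [-0.6, -0.2, 0.3]
grip_width: 0.0553
grasp_force: 25.0
```

```bash
python3 -c "
from h import *
print(sensors.get_obs()['grasp_force'],sensors.get_obs()['tool_pos'])
goal([.742,.309,.11],112.6);goal([.6836,-.1071,.11],112.6)"
```

```text
24.99995420803316 [0.74237294 0.30839445 0.07056697]
t 4.6 shift [  0.7  -0.1 -39.4] rot [-0.  0. -0.] width 55.3 F [-0.6 -0.2  0.3]
t 4.6 shift [-361.1 -213.8  -39.4] rot [-0.  0. -0.] width 55.3 F [-0.6 -0.2  0.3]
```

>>> {"op": "drive_tool", "data": {
  "moves": [
    {"x": 0, "y": 0, "z": -6, "rx": 0, "ry": 0, "rz": 0, "fingers": 1},
    {"x": 0, "y": 0, "z": -20, "rx": 0, "ry": 0, "rz": 0, "fingers": 1},
    {"x": 0, "y": 0, "z": -42, "rx": 0, "ry": 0, "rz": 0, "fingers": 1},
    {"x": 0, "y": 0, "z": -66, "rx": 0, "ry": 0, "rz": 0, "fingers": 1},
    {"x": 0, "y": 0, "z": -90, "rx": 0, "ry": 0, "rz": 0, "fingers": 1},
    {"x": -2, "y": -1, "z": -112, "rx": 0, "ry": 0, "rz": 0, "fingers": 1},
    {"x": -10, "y": -6, "z": -124, "rx": 0, "ry": 0, "rz": 0, "fingers": 1},
    {"x": -25, "y": -15, "z": -130, "rx": 0, "ry": 0, "rz": 0, "fingers": 1},
    {"x": -45, "y": -27, "z": -130, "rx": 0, "ry": 0, "rz": 0, "fingers": 1},
    {"x": -70, "y": -41, "z": -130, "rx": 0, "ry": 0, "rz": 0, "fingers": 1},
    {"x": -98, "y": -58, "z": -130, "rx": 0, "ry": 0, "rz": 0, "fingers": 1},
    {"x": -128, "y": -76, "z": -130, "rx": 0, "ry": 0, "rz": 0, "fingers": 1},
    {"x": -160, "y": -95, "z": -130, "rx": 0, "ry": 0, "rz": 0, "fingers": 1},
    {"x": -192, "y": -114, "z": -130, "rx": 0, "ry": 0, "rz": 0, "fingers": 1},
    {"x": -224, "y": -133, "z": -130, "rx": 0, "ry": 0, "rz": 0, "fingers": 1},
    {"x": -256, "y": -152, "z": -130, "rx": 0, "ry": 0, "rz": 0, "fingers": 1},
    {"x": -288, "y": -171, "z": -130, "rx": 0, "ry": 0, "rz": 0, "fingers": 1},
    {"x": -316, "y": -187, "z": -130, "rx": 0, "ry": 0, "rz": 0, "fingers": 1},
    {"x": -340, "y": -201, "z": -130, "rx": 0, "ry": 0, "rz": 0, "fingers": 1},
    {"x": -361, "y": -214, "z": -130, "rx": 0, "ry": 0, "rz": 0, "fingers": 1}
  ]
}}

```text
time_s: 7.1
tool_pos: [0.6821, -0.11, 0.1998]
tool_rot: [-179.9, 0.0, 112.5]
force: [0.6, -0.3, -0.7]
grip_width: 0.0551
grasp_force: 25.0
```

```bash
python3 -c "
from h import *
print(sensors.get_obs()['qpos'])
goal([.6836,-.1071,.0635],112.6)"
```

```text
[ 36.2379011   30.07065937 -42.51888515  77.66686698  20.16265801
  79.96601685  16.56230866]
t 7.1 shift [  2.1   2.8 136.3] rot [-0.002  0.    -0.003] width 55.1 F [ 0.6 -0.3 -0.7]
```

>>> {"op": "drive_tool", "data": {
  "moves": [
    {"x": 1, "y": 1, "z": 12, "rx": 0, "ry": 0, "rz": 0, "fingers": 1},
    {"x": 1, "y": 1, "z": 34, "rx": 0, "ry": 0, "rz": 0, "fingers": 1},
    {"x": 1, "y": 1, "z": 60, "rx": 0, "ry": 0, "rz": 0, "fingers": 1},
    {"x": 1, "y": 1, "z": 86, "rx": 0, "ry": 0, "rz": 0, "fingers": 1},
    {"x": 1, "y": 1, "z": 106, "rx": 0, "ry": 0, "rz": 0, "fingers": 1},
    {"x": 1, "y": 1, "z": 119, "rx": 0, "ry": 0, "rz": 0, "fingers": 1},
    {"x": 1, "y": 1, "z": 126, "rx": 0, "ry": 0, "rz": 0, "fingers": 1},
    {"x": 1, "y": 1, "z": 129, "rx": 0, "ry": 0, "rz": 0, "fingers": 1},
    {"x": 1, "y": 1, "z": 130, "rx": 0, "ry": 0, "rz": 0, "fingers": 1},
    {"x": 1, "y": 1, "z": 130, "rx": 0, "ry": 0, "rz": 0, "fingers": 1}
  ]
}}

```text
time_s: 8.35
tool_pos: [0.6844, -0.1058, 0.0712]
tool_rot: [179.9, 0.0, 112.6]
force: [0.2, -0.8, -2.6]
grip_width: 0.055
grasp_force: 25.0
```

```bash
python3 - <<'E'
from h import *
goal([.6836,-.1071,.0635],112.6)
c=cam('side');cv2.imwrite('pics/s2.png',cv2.resize(cv2.cvtColor(c['image'],cv2.COLOR_RGB2BGR)[150:300,170:370],None,fx=4,fy=4))
E
```

```text
t 8.35 shift [-0.9 -1.2  7.7] rot [ 0.001  0.001 -0.001] width 55.0 F [ 0.2 -0.8 -2.6]
```

View pics/s2.png

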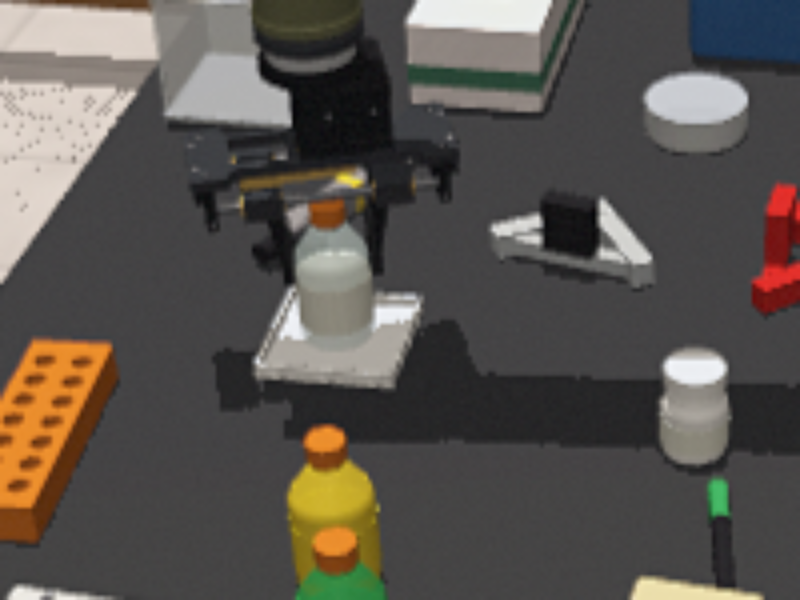

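The bottle hangs upright over the tray at crop (335,280), inside the walls. I'll lower it the last few millimetres.

>>> {"op": "drive_tool", "data": {
  "moves": [
    {"x": -1, "y": -1, "z": 3, "rx": 0, "ry": 0, "rz": 0, "fingers": 1},
    {"x": -1, "y": -1, "z": 5.5, "rx": 0, "ry": 0, "rz": 0, "fingers": 1},
    {"x": -1, "y": -1, "z": 7, "rx": 0, "ry": 0, "rz": 0, "fingers": 1},
    {"x": -1, "y": -1, "z": 8, "rx": 0, "ry": 0, "rz": 0, "fingers": 1},
    {"x": -1, "y": -1, "z": 8, "rx": 0, "ry": 0, "rz": 0, "fingers": 1}
  ]
}}

```text
time_s: 9.02
tool_pos: [0.6832, -0.1072, 0.0634]
tool_rot: [-180.0, 0.0, 112.6]
force: [-3.3, -1.6, 5.4]
grip_width: 0.0553
grasp_force: 25.0
```

>>> {"op": "drive_tool", "data": {
  "moves": [
    {"x": 0, "y": 0, "z": -0.5, "rx": 0, "ry": 0, "rz": 0, "fingers": 0.1},
    {"x": 0, "y": 0, "z": -0.5, "rx": 0, "ry": 0, "rz": 0, "fingers": -0.5},
    {"x": 0, "y": 0, "z": -0.5, "rx": 0, "ry": 0, "rz": 0, "fingers": -1},
    {"x": 0, "y": 0, "z": -0.5, "rx": 0, "ry": 0, "rz": 0, "fingers": -1},
    {"x": 0, "y": 0, "z": -0.5, "rx": 0, "ry": 0, "rz": 0, "fingers": -1},
    {"x": 0, "y": 0, "z": -0.5, "rx": 0, "ry": 0, "rz": 0, "fingers": -1},
    {"x": 0, "y": 0, "z": -15, "rx": 0, "ry": 0, "rz": 0, "fingers": -1},
    {"x": 0, "y": 0, "z": -45, "rx": 0, "ry": 0, "rz": 0, "fingers": -1},
    {"x": 0, "y": 0, "z": -85, "rx": 0, "ry": 0, "rz": 0, "fingers": -1},
    {"x": 0, "y": 0, "z": -125, "rx": 0, "ry": 0, "rz": 0, "fingers": -1},
    {"x": 0, "y": 0, "z": -135, "rx": 0, "ry": 0, "rz": 0, "fingers": -1}
  ]
}}

```text
time_s: 10.4
tool_pos: [0.6852, -0.1066, 0.2023]
tool_rot: [179.7, 0.2, 112.6]
force: [1.0, 0.6, -0.8]
grip_width: 0.0871
grasp_force: 0.0
```

```bash
python3 - <<'E'
from h import *
T=cam('top');S=cam('side')
orange=lambda c:(lambda h:(h[...,0]<22)&(h[...,1]>170)&(h[...,2]>90))(cv2.cvtColor(c['image'],cv2.COLOR_RGB2HSV))
p=proj(S,[.6836,-.1071,.11]);b=blob(orange(S),p);print(p,b[:2])
goal([.5297,-.2405,.14],167.6)
E
```

```text
[251.27489583 203.93180263] (array([252.01612903, 204.30645161]), array([248, 201,   9,   8,  62], dtype=int32))
t 10.5 shift [ -64.  -194.1   59.1] rot [ 0.001  0.003 -0.96 ] width 87.2 F [-0.2 -0.3 -1. ]
```

The cap is seen at (252,204) against a predicted (251,204), so the bottle stands upright in the tray. On to the square.

>>> {"op": "drive_tool", "data": {
  "moves": [
    {"x": -10, "y": -28, "z": 0, "rx": 0, "ry": 0, "rz": -0.12, "fingers": -1},
    {"x": -24, "y": -70, "z": 0, "rx": 0, "ry": 0, "rz": -0.28, "fingers": -1},
    {"x": -38, "y": -115, "z": 0, "rx": 0, "ry": 0, "rz": -0.46, "fingers": -1},
    {"x": -52, "y": -155, "z": 0, "rx": 0, "ry": 0, "rz": -0.64, "fingers": -1},
    {"x": -61, "y": -185, "z": 10, "rx": 0, "ry": 0, "rz": -0.82, "fingers": -1},
    {"x": -64, "y": -194, "z": 30, "rx": 0, "ry": 0, "rz": -0.96, "fingers": -1},
    {"x": -64, "y": -194, "z": 50, "rx": 0, "ry": 0, "rz": -0.96, "fingers": -1},
    {"x": -64, "y": -194, "z": 59, "rx": 0, "ry": 0, "rz": -0.96, "fingers": -1},
    {"x": -64, "y": -194, "z": 59, "rx": 0, "ry": 0, "rz": -0.96, "fingers": -1},
    {"x": -64, "y": -194, "z": 59, "rx": 0, "ry": 0, "rz": -0.96, "fingers": -1}
  ]
}}

```text
time_s: 11.75
tool_pos: [0.5297, -0.2399, 0.1391]
tool_rot: [180.0, 0.1, 167.6]
force: [-0.3, 0.0, -0.1]
grip_width: 0.087
grasp_force: 0.0
```

```bash
python3 - <<'E'
from h import *
print(sensors.get_obs()['qpos'])
goal([.5297,-.2405,.036],167.6)
E
```

```text
[ 65.34712937  21.43903175 -52.60397227  98.35594898  18.0942445
  69.15520471  85.745731  ]
t 11.75 shift [  0.   -0.6 103.1] rot [0.    0.001 0.   ] width 87.0 F [-0.3  0.  -0.1]
```

>>> {"op": "drive_tool", "data": {
  "moves": [
    {"x": 0, "y": -0.6, "z": 25, "rx": 0, "ry": 0, "rz": 0, "fingers": -1},
    {"x": 0, "y": -0.6, "z": 55, "rx": 0, "ry": 0, "rz": 0, "fingers": -1},
    {"x": 0, "y": -0.6, "z": 80, "rx": 0, "ry": 0, "rz": 0, "fingers": -1},
    {"x": 0, "y": -0.6, "z": 95, "rx": 0, "ry": 0, "rz": 0, "fingers": -1},
    {"x": 0, "y": -0.6, "z": 102, "rx": 0, "ry": 0, "rz": 0, "fingers": -1},
    {"x": 0, "y": -0.6, "z": 102, "rx": 0, "ry": 0, "rz": 0, "fingers": -1},
    {"x": 0, "y": -0.6, "z": 102, "rx": 0, "ry": 0, "rz": 0, "fingers": -1}
  ]
}}

```text
time_s: 12.62
tool_pos: [0.5294, -0.2414, 0.0375]
tool_rot: [-180.0, 0.1, 167.6]
force: [0.5, 0.2, 0.2]
grip_width: 0.0872
grasp_force: 0.0
```

```bash
python3 - <<'E'
from h import *
goal([.5297,-.2405,.036],167.6)
c=cam('side');cv2.imwrite('pics/s3.png',cv2.resize(cv2.cvtColor(c['image'],cv2.COLOR_RGB2BGR)[135:255,230:390],None,fx=5,fy=5))
E
```

```text
t 12.625 shift [-0.1  1.   1.5] rot [-0.001  0.002 -0.   ] width 87.2 F [0.5 0.2 0.2]
```

View pics/s3.png

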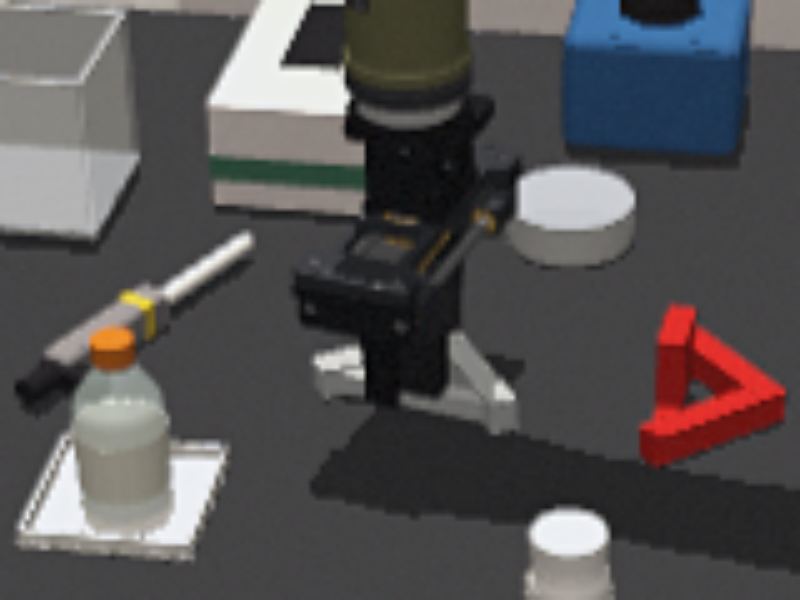

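The bottle stands upright and free in the tray at crop (120,440). The fingers straddle the black grip at about (410,360). I'll close on it.

>>> {"op": "drive_tool", "data": {
  "moves": [
    {"x": 0, "y": 0.5, "z": 1, "rx": 0, "ry": 0, "rz": 0, "fingers": 0},
    {"x": 0, "y": 0.5, "z": 1, "rx": 0, "ry": 0, "rz": 0, "fingers": 0.5},
    {"x": 0, "y": 0.5, "z": 1, "rx": 0, "ry": 0, "rz": 0, "fingers": 1},
    {"x": 0, "y": 0.5, "z": 1, "rx": 0, "ry": 0, "rz": 0, "fingers": 1},
    {"x": 0, "y": 0.5, "z": 1, "rx": 0, "ry": 0, "rz": 0, "fingers": 1},
    {"x": 0, "y": 0.5, "z": 1, "rx": 0, "ry": 0, "rz": 0, "fingers": 1},
    {"x": 0, "y": 0.5, "z": 1, "rx": 0, "ry": 0, "rz": 0, "fingers": 1},
    {"x": 0, "y": 0.5, "z": 1, "rx": 0, "ry": 0, "rz": 0, "fingers": 1}
  ],
  "force": 40
}}

```text
time_s: 13.68
tool_pos: [0.529, -0.24, 0.0355]
tool_rot: [180.0, 0.0, 167.6]
force: [0.5, 2.2, -0.3]
grip_width: 0.0178
grasp_force: 40.0
```

```bash
python3 - <<'E'
from h import *
np.set_printoptions(precision=4,suppress=True)
o=sensors.get_obs();print(o['tool_pos'],o['tool_rot'],o['grip_width'],o['grasp_force'],o['force'],o['wrist_torque'])
goal([.7207+.018,.2961+.018,.2],131.8)
E
```

```text
[ 0.529  -0.24    0.0355] [179.9507   0.0029 167.6017] 0.017826558062199044 39.99995078891516 [ 0.4965  2.1756 -0.2816] [ 0.3677 -0.1768  0.0239]
t 13.675 shift [ -85.9  586.3 -164. ] rot [ 0.001 -0.     0.625] width 17.8 F [ 0.5  2.2 -0.3]
```

>>> {"op": "drive_tool", "data": {
  "moves": [
    {"x": 0, "y": 0, "z": -5, "rx": 0, "ry": 0, "rz": 0, "fingers": 1},
    {"x": 0, "y": 0, "z": -18, "rx": 0, "ry": 0, "rz": 0, "fingers": 1},
    {"x": 0, "y": 0, "z": -40, "rx": 0, "ry": 0, "rz": 0, "fingers": 1},
    {"x": 0, "y": 0, "z": -65, "rx": 0, "ry": 0, "rz": 0, "fingers": 1},
    {"x": 0, "y": 0, "z": -95, "rx": 0, "ry": 0, "rz": 0, "fingers": 1},
    {"x": 0, "y": 0, "z": -125, "rx": 0, "ry": 0, "rz": 0, "fingers": 1},
    {"x": -1, "y": 8, "z": -150, "rx": 0, "ry": 0, "rz": 0.01, "fingers": 1},
    {"x": -4, "y": 25, "z": -162, "rx": 0, "ry": 0, "rz": 0.03, "fingers": 1},
    {"x": -7, "y": 50, "z": -164, "rx": 0, "ry": 0, "rz": 0.05, "fingers": 1},
    {"x": -12, "y": 82, "z": -164, "rx": 0, "ry": 0, "rz": 0.09, "fingers": 1},
    {"x": -17, "y": 118, "z": -164, "rx": 0, "ry": 0, "rz": 0.13, "fingers": 1},
    {"x": -23, "y": 156, "z": -164, "rx": 0, "ry": 0, "rz": 0.17, "fingers": 1},
    {"x": -28, "y": 194, "z": -164, "rx": 0, "ry": 0, "rz": 0.21, "fingers": 1},
    {"x": -34, "y": 232, "z": -164, "rx": 0, "ry": 0, "rz": 0.25, "fingers": 1},
    {"x": -40, "y": 270, "z": -164, "rx": 0, "ry": 0, "rz": 0.29, "fingers": 1},
    {"x": -45, "y": 308, "z": -164, "rx": 0, "ry": 0, "rz": 0.33, "fingers": 1},
    {"x": -51, "y": 346, "z": -164, "rx": 0, "ry": 0, "rz": 0.37, "fingers": 1},
    {"x": -56, "y": 384, "z": -164, "rx": 0, "ry": 0, "rz": 0.41, "fingers": 1},
    {"x": -62, "y": 422, "z": -164, "rx": 0, "ry": 0, "rz": 0.45, "fingers": 1},
    {"x": -67, "y": 456, "z": -164, "rx": 0, "ry": 0, "rz": 0.485, "fingers": 1}
  ]
}}

```text
time_s: 16.18
tool_pos: [0.6928, 0.1916, 0.2012]
tool_rot: [179.9, 0.0, 139.7]
force: [-0.4, 0.1, -3.9]
grip_width: 0.0177
grasp_force: 40.0
```

```bash
python3 - <<'E'
from h import *
print(sensors.get_obs()['qpos'])
goal([.7207+.018,.2961+.018,.2],131.8)
E
```

```text
[ 13.46390696  35.60129957 -49.04608396  72.75406566  26.2981464
  82.82963001  16.57846992]
t 16.175 shift [ 44.1 123.1   1.4] rot [0.001 0.    0.139] width 17.7 F [-0.4  0.1 -3.9]
```

>>> {"op": "drive_tool", "data": {
  "moves": [
    {"x": 10, "y": 30, "z": 0, "rx": 0, "ry": 0, "rz": 0.03, "fingers": 1},
    {"x": 20, "y": 58, "z": 0, "rx": 0, "ry": 0, "rz": 0.065, "fingers": 1},
    {"x": 30, "y": 84, "z": 0, "rx": 0, "ry": 0, "rz": 0.095, "fingers": 1},
    {"x": 38, "y": 106, "z": 0, "rx": 0, "ry": 0, "rz": 0.12, "fingers": 1},
    {"x": 43, "y": 119, "z": 6, "rx": 0, "ry": 0, "rz": 0.135, "fingers": 1},
    {"x": 44, "y": 123, "z": 20, "rx": 0, "ry": 0, "rz": 0.139, "fingers": 1},
    {"x": 44, "y": 123, "z": 40, "rx": 0, "ry": 0, "rz": 0.139, "fingers": 1},
    {"x": 44, "y": 123, "z": 65, "rx": 0, "ry": 0, "rz": 0.139, "fingers": 1},
    {"x": 44, "y": 123, "z": 90, "rx": 0, "ry": 0, "rz": 0.139, "fingers": 1},
    {"x": 44, "y": 123, "z": 105, "rx": 0, "ry": 0, "rz": 0.139, "fingers": 1},
    {"x": 44, "y": 123, "z": 110, "rx": 0, "ry": 0, "rz": 0.139, "fingers": 1},
    {"x": 44, "y": 123, "z": 110, "rx": 0, "ry": 0, "rz": 0.139, "fingers": 1}
  ]
}}

```text
time_s: 17.68
tool_pos: [0.7383, 0.3123, 0.0897]
tool_rot: [180.0, 0.0, 131.8]
force: [-0.1, -0.3, -3.9]
grip_width: 0.0176
grasp_force: 40.0
```

```bash
python3 - <<'E'
from h import *
goal([.7207+.018,.2961+.018,.055],131.8)
f=lambda c,x,y,w,h:cv2.resize(cv2.cvtColor(c['image'],cv2.COLOR_RGB2BGR)[y:y+h,x:x+w],(400,300),interpolation=cv2.INTER_CUBIC)
cv2.imwrite('pics/z4.png',np.hstack([f(cam('top'),150,105,100,75),f(cam('side'),120,255,120,90)]))
E
```

```text
t 17.675 shift [ 1.1  1.5 34.7] rot [0. 0. 0.] width 17.6 F [-0.1 -0.3 -3.9]
```

View pics/z4.png

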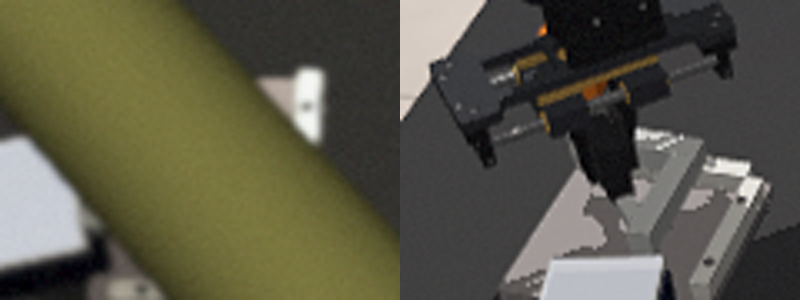

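In the top view the arm hides the corner. In the side crop the square hangs over the nest, its outer arm ((695,140)–(640,250)) parallel to the short fence ((755,185)–(700,290)) and clear of it.

>>> {"op": "drive_tool", "data": {
  "moves": [
    {"x": 1, "y": 1.5, "z": 10, "rx": 0, "ry": 0, "rz": 0, "fingers": 1},
    {"x": 1, "y": 1.5, "z": 22, "rx": 0, "ry": 0, "rz": 0, "fingers": 1},
    {"x": 1, "y": 1.5, "z": 32, "rx": 0, "ry": 0, "rz": 0, "fingers": 1},
    {"x": 1, "y": 1.5, "z": 38, "rx": 0, "ry": 0, "rz": 0, "fingers": 1},
    {"x": 1, "y": 1.5, "z": 41, "rx": 0, "ry": 0, "rz": 0, "fingers": 1},
    {"x": 1, "y": 1.5, "z": 42, "rx": 0, "ry": 0, "rz": 0, "fingers": 1},
    {"x": 1, "y": 1.5, "z": 43, "rx": 0, "ry": 0, "rz": 0, "fingers": 1},
    {"x": 1, "y": 1.5, "z": 44, "rx": 0, "ry": 0, "rz": 0, "fingers": 1},
    {"x": 1, "y": 1.5, "z": 44, "rx": 0, "ry": 0, "rz": 0, "fingers": 1}
  ]
}}

```text
time_s: 18.9
tool_pos: [0.744, 0.3104, 0.0602]
tool_rot: [179.6, 0.6, 131.5]
force: [-9.9, -15.1, 44.1]
grip_width: 0.0182
grasp_force: 40.1
```

```bash
cat >> h.py <<'E'
def st(yaw=-3.2):
    np.set_printoptions(precision=2,suppress=True)
    o=sensors.get_obs();c,s=np.cos(np.radians(yaw)),np.sin(np.radians(yaw));N=np.array([[c,s,0],[-s,c,0],[0,0,1]])
    p=N@(o['tool_pos']-[.668,.249,0])*1000
    print('t',o['time_s'],'nest-frame grip',p,'F nest',N@o['force'],'M nest',N@o['wrist_torque'],'rot',np.array(o['tool_rot']))
E
python3 -c "
from h import *
st();goal([.7207,.2961,.0455],131.8)"
```

```text
t 18.9 nest-frame grip [72.47 65.54 60.24] F nest [ -9.07 -15.6   44.08] M nest [-3.55  2.36  0.03] rot [179.62   0.63 131.49]
t 18.9 shift [  4.9 -27.   14.5] rot [ 0.01  0.01 -0.01] width 18.2 F [ -9.9 -15.1  44.1]
```

Contact came about 15 mm early, so something under the square's corner side is carrying it. I'll back off and look.

>>> {"op": "drive_tool", "data": {
  "moves": [
    {"x": 0, "y": 0, "z": -10, "rx": 0, "ry": 0, "rz": 0, "fingers": 1},
    {"x": 0, "y": 0, "z": -22, "rx": 0, "ry": 0, "rz": 0, "fingers": 1},
    {"x": 0, "y": 0, "z": -32, "rx": 0, "ry": 0, "rz": 0, "fingers": 1},
    {"x": 0, "y": 0, "z": -32, "rx": 0, "ry": 0, "rz": 0, "fingers": 1},
    {"x": 0, "y": 0, "z": -32, "rx": 0, "ry": 0, "rz": 0, "fingers": 1}
  ]
}}

```text
time_s: 19.52
tool_pos: [0.7383, 0.3154, 0.0774]
tool_rot: [180.0, -0.1, 131.9]
force: [1.1, -0.0, -1.6]
grip_width: 0.0175
grasp_force: 40.0
```

```bash
python3 - <<'E'
from h import *
st()
S=cam('side');o=sensors.get_obs();G=o['tool_pos']-[0,0,.0355]
im=cv2.cvtColor(S['image'],cv2.COLOR_RGB2BGR);x0,y0,k=130,250,5
z=cv2.resize(im[y0:y0+110,x0:x0+140],None,fx=k,fy=k,interpolation=cv2.INTER_CUBIC)
def pt(X,col):
    p=(proj(S,X)-[x0,y0]+.5)*k;cv2.circle(z,tuple(int(v) for v in p),4,col,1)
y=np.radians(o['tool_rot'][2]-135);e=np.array([np.cos(y),np.sin(y),0]);f=np.array([-e[1],e[0],0])
for a,b in((-.05,-.05),(.05,-.05),(-.05,.05)):
    for h in(0,.022):pt(G+a*e+b*f+[0,0,h],(0,0,255))
y=np.radians(-3.2);e=np.array([np.cos(y),np.sin(y),0]);f=np.array([-e[1],e[0],0]);C=np.array([.668,.249,0])
for a,b,h in((0,0,.028),(.14,0,.028),(0,.11,.028),(-.014,.11,.028),(.14,.13,.01),(-.014,.13,.01)):pt(C+a*e+b*f+[0,0,h],(0,255,0))
cv2.imwrite('pics/s5.png',z)
E
```

```text
t 19.525 nest-frame grip [66.46 70.19 77.38] F nest [ 1.13  0.06 -1.61] M nest [ 0.08 -0.32  0.  ] rot [179.96  -0.05 131.87]
```

View pics/s5.png

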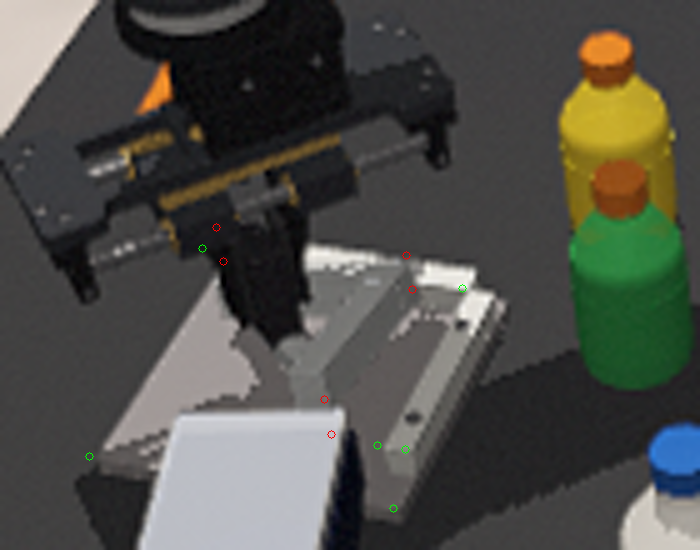

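The side crop shows the square tilted in the grip: its y-arm end is about (325,373), where a level pose predicts (324,399). That end sits right at the far edge of the lavender box ((185,412)–(345,408)), so the arm end landed on the box. I'll measure the box, check whether it moved, and find the tilt.

```bash
python3 - <<'E'
from h import *
np.set_printoptions(precision=4,suppress=True)
N=lambda X:(lambda d:np.array([d[0]*np.cos(y)+d[1]*np.sin(y),-d[0]*np.sin(y)+d[1]*np.cos(y),d[2]])*1000)(np.array(X)-[.668,.249,0]);y=np.radians(-3.2)
S=cam('side');T0={**cam('top'),'image':cv2.cvtColor(cv2.imread('pics/top0.png'),cv2.COLOR_BGR2RGB)};S0={**S,'image':cv2.cvtColor(cv2.imread('pics/side0.png'),cv2.COLOR_BGR2RGB)}
def lid(c,near):
    i=c['image'].astype(int);m=(i[...,2]>150)&(i[...,2]-i[...,0]>5);m=cv2.morphologyEx(m.astype(np.uint8),cv2.MORPH_OPEN,np.ones((3,3)))
    ce,s,b=blob(m,near);p=cv2.approxPolyDP(cv2.findContours(b.astype(np.uint8),0,2)[0][0],4,True)[:,0];return ce,s,p
for n,c,q in(('T0',T0,(147,158)),('S0',S0,(180,355)),('S',S,(180,355))):print(n,*lid(c,q))
a,b=lid(T0,(147,158)),lid(S0,(180,355));X,e=tri(T0,a[0],S0,b[0]);print('lid centre',X,e,N(X))
for p in a[2]:print(p,N(onz(T0,*p,X[2])))
d=np.abs(S0['image'].astype(int)-S['image']).max(2);print('diff lid lower part',d[340:385,155:200].mean(),np.percentile(d[345:385,155:200],99))
# edge shifts of lid far edge
for c in(S0,S):print('far edge',edge(c,(168,332.5),(198,332),2),'right edge',edge(c,(200,335),(197,358),2))
print('lid front',[edge(c,(160,358),(194,358),3)[0] for c in(S0,S)])
E
```

```text
T0 [144.9656 156.4668] [ 122  139   47   36 1251] [[164 140]
 [122 148]
 [126 174]
 [167 166]]
S0 [176.765  352.1781] [ 156  333   41   38 1213] [[196 336]
 [165 336]
 [156 370]
 [190 369]]
S [176.7778 351.4825] [ 156  332   42   39 1260] [[197 332]
 [166 333]
 [156 370]
 [190 369]]
lid centre [0.7114 0.4311 0.0533] 0.0023638960256319353 [ 33.1321 184.2501  53.2681]
[164 140] [ 78.141  140.5551  53.2681]
[122 148] [ 54.4156 244.0528  53.2681]
[126 174] [-11.7968 227.9577  53.2681]
[167 166] [ 11.6126 127.7208  53.2681]
diff lid lower part 4.934814814814815 32.0
far edge (array([  0.999 ,  -0.0452, 183.5775, 331.8153], dtype=float32), np.float32(0.062347855)) right edge (array([  0.1371,  -0.9906, 196.8571, 347.015 ], dtype=float32), np.float32(0.089429304))
far edge (array([  0.9999,  -0.0142, 182.1755, 331.9012], dtype=float32), np.float32(0.0203381)) right edge (array([  0.1371,  -0.9906, 196.8571, 347.015 ], dtype=float32), np.float32(0.09297117))
lid front [array([  0.9992,   0.0396, 177.6183, 358.4202], dtype=float32), array([  0.9983,   0.0575, 177.1687, 358.6786], dtype=float32)]
```

The box hasn't moved: its right edge sits at the same pixels to 0.01. Its lid is at about z = 54 mm, at nest y ≈ 125 mm, so the hover was too far out. I'll raise, then shift toward the corner.

```bash
cat >> h.py <<'E'
def npos(x,y,z,yaw=-3.2):
    c,s=np.cos(np.radians(yaw)),np.sin(np.radians(yaw));return [.668+(c*x-s*y)/1000,.249+(s*x+c*y)/1000,z/1000]
E
python3 -c "
from h import *
st();goal(npos(58,58,97),131.8)"
```

```text
t 19.675 nest-frame grip [66.42 70.12 77.4 ] F nest [ 0.06  0.27 -2.01] M nest [ 0.12 -0.3  -0.03] rot [179.97  -0.06 131.87]
t 19.675 shift [ -2.6 -14.5 -19.6] rot [ 0. -0.  0.] width 17.7 F [ 0.1  0.3 -2. ]
```

>>> {"op": "drive_tool", "data": {
  "moves": [
    {"x": 0, "y": 0, "z": -8, "rx": 0, "ry": 0, "rz": 0, "fingers": 1},
    {"x": 0, "y": 0, "z": -16, "rx": 0, "ry": 0, "rz": 0, "fingers": 1},
    {"x": 0, "y": 0, "z": -20, "rx": 0, "ry": 0, "rz": 0, "fingers": 1},
    {"x": -0.5, "y": -5, "z": -20, "rx": 0, "ry": 0, "rz": 0, "fingers": 1},
    {"x": -2, "y": -10, "z": -20, "rx": 0, "ry": 0, "rz": 0, "fingers": 1},
    {"x": -2.5, "y": -14.5, "z": -20, "rx": 0, "ry": 0, "rz": 0, "fingers": 1},
    {"x": -2.5, "y": -14.5, "z": -20, "rx": 0, "ry": 0, "rz": 0, "fingers": 1},
    {"x": -2.5, "y": -14.5, "z": -20, "rx": 0, "ry": 0, "rz": 0, "fingers": 1}
  ]
}}

```text
time_s: 20.68
tool_pos: [0.7295, 0.3028, 0.0975]
tool_rot: [180.0, -0.0, 131.8]
force: [-0.2, 0.6, -3.3]
grip_width: 0.0178
grasp_force: 40.0
```

```bash
python3 - <<'E'
from h import *
st()
S=cam('side');o=sensors.get_obs();G=o['tool_pos']-[0,0,.0355]
im=cv2.cvtColor(S['image'],cv2.COLOR_RGB2BGR);x0,y0,k=140,260,7
z=cv2.resize(im[y0:y0+85,x0:x0+110],None,fx=k,fy=k,interpolation=cv2.INTER_CUBIC)
from scipy.spatial.transform import Rotation as Ro
def mk(tilt,col):
    y=np.radians(o['tool_rot'][2]-135);R=Ro.from_euler('z',y);d=R.apply([1,1,0]);d/=np.linalg.norm(d)
    Q=Ro.from_rotvec(d*np.radians(tilt))*R
    for p in((-.05,-.05),(.05,-.05),(-.05,.05)):
        for h in(0,.022):
            X=G+[0,0,.047]+Q.apply([p[0],p[1],h-.047]);q=proj(S,X);print(tilt,p,h,q,X);cv2.circle(z,tuple(int(v) for v in (q-[x0,y0]+.5)*k),4,col,1)
mk(0,(0,0,255));mk(8,(0,255,0))
cv2.imwrite('pics/s6.png',z)
E
```

```text
t 20.675 nest-frame grip [58.36 57.11 97.49] F nest [-0.25  0.64 -3.35] M nest [ 0.09 -0.21  0.06] rot [180.    -0.   131.82]
0 (-0.05, -0.05) 0 [216.11 298.28] [0.68 0.26 0.06]
0 (-0.05, -0.05) 0.022 [214.98 291.44] [0.68 0.26 0.08]
0 (0.05, -0.05) 0 [178.18 292.66] [0.78 0.25 0.06]
0 (0.05, -0.05) 0.022 [176.7  285.86] [0.78 0.25 0.08]
0 (-0.05, 0.05) 0 [199.98 326.66] [0.68 0.36 0.06]
0 (-0.05, 0.05) 0.022 [198.61 319.68] [0.68 0.36 0.08]
8 (-0.05, -0.05) 0 [217.17 299.64] [0.67 0.26 0.06]
8 (-0.05, -0.05) 0.022 [215.55 292.15] [0.67 0.26 0.08]
8 (0.05, -0.05) 0 [179.84 297.14] [0.77 0.26 0.05]
8 (0.05, -0.05) 0.022 [177.95 289.77] [0.77 0.25 0.07]
8 (-0.05, 0.05) 0 [200.32 324.93] [0.68 0.36 0.07]
8 (-0.05, 0.05) 0.022 [198.44 317.15] [0.68 0.36 0.09]
```

View pics/s6.png

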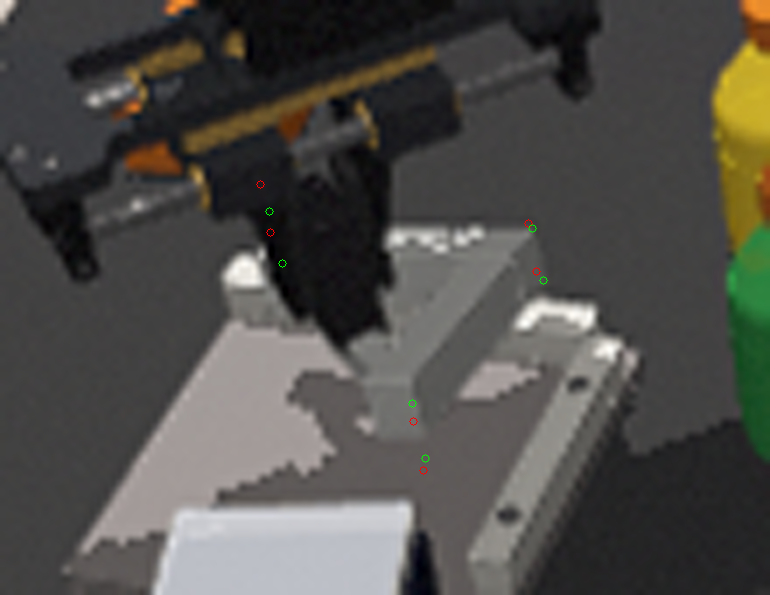

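The square's y-arm end top is seen at (412,380), against (412,421) predicted level and (412,403) for 8°. That makes it tilted about 16° in the grip around the finger-closing axis. I'll turn the tool about its y to level it, set it down flat, then regrip upright.

>>> {"op": "drive_tool", "data": {
  "moves": [
    {"x": 0, "y": 0, "z": 0, "rx": 0, "ry": -0.07, "rz": 0, "fingers": 1},
    {"x": 0.5, "y": 0, "z": 0, "rx": 0, "ry": -0.15, "rz": 0, "fingers": 1},
    {"x": 1, "y": 0, "z": 0, "rx": 0, "ry": -0.22, "rz": 0, "fingers": 1},
    {"x": 2, "y": 0, "z": 0, "rx": 0, "ry": -0.28, "rz": 0, "fingers": 1},
    {"x": 2, "y": 0, "z": 0, "rx": 0, "ry": -0.28, "rz": 0, "fingers": 1},
    {"x": 2, "y": 0, "z": 0, "rx": 0, "ry": -0.28, "rz": 0, "fingers": 1}
  ]
}}

```text
time_s: 21.48
tool_pos: [0.7285, 0.304, 0.0976]
tool_rot: [180.0, 16.0, 131.8]
force: [-0.6, -0.6, -3.0]
grip_width: 0.0178
grasp_force: 40.0
```

```bash
cat > m.py <<'E'
from h import *
st()
S=cam('side');o=sensors.get_obs();R=Ro.from_euler('xyz',o['tool_rot'],degrees=True)
P=o['tool_pos']+R.apply([0,0,-.011]);y=np.radians(-3.2);d0=Ro.from_euler('z',y).apply([1,1,0])/2**.5
def pred(t):
    Q=Ro.from_rotvec(d0*np.radians(t))*Ro.from_euler('z',y)
    return [proj(S,P+Q.apply([a/1000,b/1000,h/1000-.0465])) for a,b,h in((-50,-50,22),(-50,50,22),(-50,50,0))]
for t in(-6,0,6):
    a,b,c=pred(t);print(t,'corner top',a,'yend top',b,'yend bot',c,'slope',np.degrees(np.arctan2(*(b-a)[::-1])))
a,b,c=pred(0)
l,r=edge(S,a,b,4,trim=.2);print('seen line',l[2:],np.degrees(np.arctan2(l[1],l[0]))%180,r)
g=cv2.cvtColor(S['image'],cv2.COLOR_RGB2GRAY);u,v=np.round(b).astype(int);print(u,v);print(g[v-10:v+14,u-12:u+8])
E
python3 m.py
```

```text
t 21.475 nest-frame grip [57.31 58.27 97.57] F nest [-0.57 -0.61 -2.95] M nest [ 0.44  0.22 -0.02] rot [180.    16.01 131.79]
-6 corner top [215.24 291.74] yend top [199.25 322.28] yend bot [200.23 328.58] slope 117.62768012488272
0 corner top [215.67 292.37] yend top [199.29 320.73] yend bot [200.66 327.71] slope 120.00867235134196
6 corner top [216.09 292.91] yend top [199.18 318.87] yend bot [200.94 326.46] slope 123.07888798546942
seen line [207.47 306.19] 119.4021 0.08063199
199 321
[[157 102  72 132 137 133 134 132 134 147 147 130 130 131 132 134 136 136
   89  82]
 [ 96 118  97 112 130 133 132 133 132 132 134 131 132 131 132 134 135 127
   76  81]
 [ 94  94  96  95 112 135 133 132 129 130 130 132 132 131 134 135 131  83
   82  79]
 [ 96  96  95  94  98 131 133 130 123 136 131 132 132 132 133 135 109  80
   81  81]
 [ 95  96  96  95  96 112 129 132 131 130 130 132 132 134 137 129  77  81
   81  84]
 [ 96  96  96  94  95  94 110 130 132 131 131 131 132 134 136 101  80  82
   82  83]
 [ 96  95  94  95  96  94 102 132 131 130 132 131 133 138 133  70  81  82
   81  88]
 [ 94  95  9
[... 733 characters left out ...]
  95  95
   95  95]
 [ 89  95  95  96  94  96  95  95  95  92  88  96  98 104  89  95  96  95
   95  95]
 [ 93  94  95  96  96  95  96  96  94  95  96  94  95  96  95  95  95  95
   96  94]
 [ 94  95  94  94  95  95  94  95  96  94  95  94  96  96  94  96  95  96
   95  96]
 [ 93  93  92  92  90  92  91  92  90  91  91  93  96  94  96  96  96  96
   96  94]
 [112 114 126 126 127 127 129 129 129 132 145 122  92  96  96  97  94  95
   95  96]
 [175 177 193 193 194 194 196 197 197 199 216 184  90  92  94  96  95  96
   96  97]
 [213 212 212 211 211 211 211 211 212 212 212 199  88  94  95  95  94  96
   95  96]
 [209 210 209 210 210 209 209 209 210 210 212 189  86  95  96  95  95  96
   96  94]]
```

The square is now level to about 1° and where it was predicted. I'll lower it onto the plate.

```bash
python3 - <<'E'
from h import *
o=sensors.get_obs();R=Ro.from_euler('xyz',o['tool_rot'],degrees=True)
for z in (75,52,47.5,45):print(z,R.inv().apply(np.array(npos(60.5,57,z))-o['tool_pos'])*1000)
E
```

```text
75 [ 3.91032687  1.49102606 22.3866997 ]
52 [10.26096874  1.48818685 44.49256633]
47.5 [11.50348563  1.48763135 48.8176272 ]
45 [12.19377279  1.48732274 51.22043879]
```

>>> {"op": "drive_tool", "data": {
  "moves": [
    {"x": 2, "y": 1, "z": 10, "rx": 0, "ry": 0, "rz": 0, "fingers": 1},
    {"x": 4, "y": 1.5, "z": 22, "rx": 0, "ry": 0, "rz": 0, "fingers": 1},
    {"x": 7, "y": 1.5, "z": 34, "rx": 0, "ry": 0, "rz": 0, "fingers": 1},
    {"x": 9, "y": 1.5, "z": 41, "rx": 0, "ry": 0, "rz": 0, "fingers": 1},
    {"x": 10.2, "y": 1.5, "z": 44.5, "rx": 0, "ry": 0, "rz": 0, "fingers": 1},
    {"x": 10.8, "y": 1.5, "z": 46.5, "rx": 0, "ry": 0, "rz": 0, "fingers": 1},
    {"x": 11, "y": 1.5, "z": 47.5, "rx": 0, "ry": 0, "rz": 0, "fingers": 1},
    {"x": 11, "y": 1.5, "z": 47.5, "rx": 0, "ry": 0, "rz": 0, "fingers": 1}
  ]
}}

```text
time_s: 22.52
tool_pos: [0.7311, 0.3035, 0.0492]
tool_rot: [180.0, 16.1, 131.8]
force: [-0.3, 0.3, -3.3]
grip_width: 0.0179
grasp_force: 40.0
```

```bash
python3 m.py | head -6
```

```text
t 22.525 nest-frame grip [59.93 57.91 49.19] F nest [-0.35  0.25 -3.3 ] M nest [0.48 0.2  0.07] rot [179.97  16.06 131.82]
-6 corner top [216.81 306.56] yend top [201.28 337.27] yend bot [202.21 343.25] slope 116.82354036377308
0 corner top [217.24 307.19] yend top [201.33 335.83] yend bot [202.65 342.49] slope 119.05128100039823
6 corner top [217.65 307.75] yend top [201.23 334.08] yend bot [202.93 341.37] slope 121.93356644629024
seen line [208.74 321.79] 118.605995 0.060542524
201 336
```

>>> {"op": "drive_tool", "data": {
  "moves": [
    {"x": 0.3, "y": 0, "z": 1, "rx": 0, "ry": 0, "rz": 0, "fingers": 1},
    {"x": 0.55, "y": 0, "z": 2, "rx": 0, "ry": 0, "rz": 0, "fingers": 1},
    {"x": 0.7, "y": 0, "z": 2.5, "rx": 0, "ry": 0, "rz": 0, "fingers": 1},
    {"x": 0.7, "y": 0, "z": 2.5, "rx": 0, "ry": 0, "rz": 0, "fingers": 1}
  ]
}}

```text
time_s: 23.08
tool_pos: [0.7309, 0.3033, 0.0461]
tool_rot: [-180.0, 16.0, 131.8]
force: [-0.1, -0.6, -4.6]
grip_width: 0.0175
grasp_force: 40.0
```

>>> {"op": "drive_tool", "data": {
  "moves": [
    {"x": 0.3, "y": 0, "z": 1, "rx": 0, "ry": 0, "rz": 0, "fingers": 1},
    {"x": 0.55, "y": 0, "z": 2, "rx": 0, "ry": 0, "rz": 0, "fingers": 1},
    {"x": 0.55, "y": 0, "z": 2, "rx": 0, "ry": 0, "rz": 0, "fingers": 1}
  ]
}}

```text
time_s: 23.45
tool_pos: [0.7314, 0.3033, 0.0455]
tool_rot: [180.0, 16.1, 131.8]
force: [-1.1, -2.1, 4.3]
grip_width: 0.0176
grasp_force: 40.0
```

>>> {"op": "drive_tool", "data": {
  "moves": [
    {"x": 0, "y": 0, "z": -0.5, "rx": 0, "ry": 0, "rz": 0, "fingers": 0.5},
    {"x": 0, "y": 0, "z": -0.5, "rx": 0, "ry": 0, "rz": 0, "fingers": 0},
    {"x": 0, "y": 0, "z": -0.5, "rx": 0, "ry": 0, "rz": 0, "fingers": 0},
    {"x": 0, "y": 0, "z": -0.5, "rx": 0, "ry": 0, "rz": 0, "fingers": 0}
  ]
}}

```text
time_s: 23.95
tool_pos: [0.7308, 0.3035, 0.0444]
tool_rot: [-180.0, 16.0, 131.8]
force: [1.4, -0.6, 0.3]
grip_width: 0.0409
grasp_force: 0.0
```

```bash
python3 - <<'E'
from h import *
o=sensors.get_obs();R=Ro.from_euler('xyz',o['tool_rot'],degrees=True);P=o['tool_pos']+R.apply([0,0,-.011])
print(P,o['tool_pos']);goal([P[0],P[1],.056],131.8);goal([P[0],P[1],.046],131.8)
E
python3 m.py|head -6
```

```text
[0.72880366 0.30574616 0.05500064] [0.73083013 0.3034806  0.04442895]
t 23.95 shift [ -0.3  -0.  -12. ] rot [-0.     0.28   0.001] width 40.9 F [ 1.4 -0.6  0.3]
t 23.95 shift [ 2.5  0.  -2.3] rot [-0.     0.28   0.001] width 40.9 F [ 1.4 -0.6  0.3]
t 23.95 nest-frame grip [59.69 57.9  44.43] F nest [ 1.41 -0.52  0.32] M nest [ 0.25  0.03 -0.02] rot [-179.99   16.04  131.83]
-6 corner top [217.13 307.98] yend top [201.66 338.71] yend bot [202.58 344.66] slope 116.73323573261096
0 corner top [217.56 308.62] yend top [201.71 337.27] yend bot [203.02 343.91] slope 118.94530294624985
6 corner top [217.97 309.17] yend top [201.61 335.54] yend bot [203.3 342.8] slope 121.80881839630385
seen line [208.84 322.85] 118.99922 0.01658404
202 337
```

The square lies flat: its edge slope is 119.0°, against 118.95° predicted. I'll bring the tool upright and regrip.

>>> {"op": "drive_tool", "data": {
  "moves": [
    {"x": -1, "y": 0, "z": -6, "rx": 0, "ry": 0.03, "rz": 0, "fingers": 0},
    {"x": -0.5, "y": 0, "z": -12, "rx": 0, "ry": 0.12, "rz": 0, "fingers": 0},
    {"x": -0.3, "y": 0, "z": -12, "rx": 0, "ry": 0.21, "rz": 0, "fingers": 0},
    {"x": -0.3, "y": 0, "z": -12, "rx": 0, "ry": 0.28, "rz": 0, "fingers": 0},
    {"x": 1, "y": 0, "z": -7, "rx": 0, "ry": 0.28, "rz": 0, "fingers": 0},
    {"x": 2.5, "y": 0, "z": -2.3, "rx": 0, "ry": 0.28, "rz": 0, "fingers": 0},
    {"x": 2.5, "y": 0, "z": -2.3, "rx": 0, "ry": 0.28, "rz": 0, "fingers": 0},
    {"x": 2.5, "y": 0, "z": -2.3, "rx": 0, "ry": 0.28, "rz": 0, "fingers": 0.5},
    {"x": 2.5, "y": 0, "z": -2.3, "rx": 0, "ry": 0.28, "rz": 0, "fingers": 1},
    {"x": 2.5, "y": 0, "z": -2.3, "rx": 0, "ry": 0.28, "rz": 0, "fingers": 1},
    {"x": 2.5, "y": 0, "z": -2.3, "rx": 0, "ry": 0.28, "rz": 0, "fingers": 1},
    {"x": 2.5, "y": 0, "z": -2.3, "rx": 0, "ry": 0.28, "rz": 0, "fingers": 1}
  ],
  "force": 40
}}

```text
time_s: 25.5
tool_pos: [0.7289, 0.3059, 0.0463]
tool_rot: [180.0, 0.0, 131.8]
force: [-0.0, 0.6, 1.8]
grip_width: 0.0177
grasp_force: 40.0
```

```bash
python3 m.py|head -6; python3 -c "
from h import *
goal(npos(51,51,46),131.8)"
```

```text
t 25.5 nest-frame grip [57.66 60.16 46.35] F nest [-0.04  0.57  1.76] M nest [ 0.1  -0.13  0.  ] rot [179.98   0.   131.83]
-6 corner top [216.97 307.33] yend top [201.47 338.05] yend bot [202.39 344.02] slope 116.77595550528014
0 corner top [217.39 307.96] yend top [201.52 336.61] yend bot [202.83 343.27] slope 118.99532790512937
6 corner top [217.81 308.52] yend top [201.42 334.87] yend bot [203.11 342.15] slope 121.86755687234644
seen line [209.16 322.3 ] 118.945946 0.006301202
202 337
t 25.55 shift [ -1.8 -11.2   0.4] rot [0.    0.    0.001] width 17.8 F [0.5 0.8 1.2]
```

>>> {"op": "drive_tool", "data": {
  "moves": [
    {"x": -0.4, "y": -2.5, "z": 0, "rx": 0, "ry": 0, "rz": 0, "fingers": 1},
    {"x": -0.8, "y": -5, "z": 0, "rx": 0, "ry": 0, "rz": 0, "fingers": 1},
    {"x": -1.1, "y": -7, "z": 0, "rx": 0, "ry": 0, "rz": 0, "fingers": 1},
    {"x": -1.3, "y": -8, "z": 0, "rx": 0, "ry": 0, "rz": 0, "fingers": 1},
    {"x": -1.3, "y": -8, "z": 0, "rx": 0, "ry": 0, "rz": 0, "fingers": 1}
  ]
}}

```text
time_s: 26.18
tool_pos: [0.7237, 0.2994, 0.0463]
tool_rot: [180.0, 0.0, 131.8]
force: [1.1, 1.9, 1.8]
grip_width: 0.0178
grasp_force: 40.0
```

```bash
python3 -c "
from h import *
st()"
```

```text
t 26.175 nest-frame grip [52.83 53.42 46.33] F nest [1.02 1.91 1.78] M nest [ 0.45 -0.34  0.01] rot [179.99   0.   131.82]
```

>>> {"op": "drive_tool", "data": {
  "moves": [
    {"x": 0.7, "y": -0.7, "z": 0, "rx": 0, "ry": 0, "rz": 0, "fingers": 1},
    {"x": 1.4, "y": -1.4, "z": 0, "rx": 0, "ry": 0, "rz": 0, "fingers": 1},
    {"x": 2.1, "y": -2.1, "z": 0, "rx": 0, "ry": 0, "rz": 0, "fingers": 1},
    {"x": 2.1, "y": -2.1, "z": 0, "rx": 0, "ry": 0, "rz": 0, "fingers": 1}
  ]
}}

```text
time_s: 26.68
tool_pos: [0.7212, 0.2987, 0.0463]
tool_rot: [-180.0, 0.1, 131.8]
force: [2.9, -0.3, 1.3]
grip_width: 0.0175
grasp_force: 40.0
```

```bash
python3 -c "
from h import *
st()"
```

```text
t 26.675 nest-frame grip [50.36 52.62 46.32] F nest [ 2.96 -0.12  1.29] M nest [ 0.06 -0.78  0.  ] rot [-179.99    0.07  131.8 ]
```

>>> {"op": "drive_tool", "data": {
  "moves": [
    {"x": 0.7, "y": -0.7, "z": 0, "rx": 0, "ry": 0, "rz": 0, "fingers": 1},
    {"x": 1.1, "y": -1.1, "z": 0, "rx": 0, "ry": 0, "rz": 0, "fingers": 1},
    {"x": 1.1, "y": -1.1, "z": 0, "rx": 0, "ry": 0, "rz": 0, "fingers": 1}
  ]
}}

```text
time_s: 27.05
tool_pos: [0.7195, 0.2991, 0.0463]
tool_rot: [-180.0, 0.0, 131.8]
force: [2.6, -1.2, 2.8]
grip_width: 0.0179
grasp_force: 40.0
```

```bash
python3 -c "
from h import *
st()"
```

```text
t 27.05 nest-frame grip [48.59 52.93 46.33] F nest [ 2.66 -1.02  2.81] M nest [-0.21 -0.89  0.08] rot [-179.99    0.04  131.81]
```

>>> {"op": "drive_tool", "data": {
  "moves": [
    {"x": 0.7, "y": -0.7, "z": 0, "rx": 0, "ry": 0, "rz": 0, "fingers": 1},
    {"x": 1.4, "y": -1.4, "z": 0, "rx": 0, "ry": 0, "rz": 0, "fingers": 1},
    {"x": 1.4, "y": -1.4, "z": 0, "rx": 0, "ry": 0, "rz": 0, "fingers": 1}
  ]
}}

```text
time_s: 27.42
tool_pos: [0.7173, 0.2998, 0.0463]
tool_rot: [180.0, 0.0, 131.8]
force: [3.7, -1.4, 3.8]
grip_width: 0.018
grasp_force: 40.0
```

```bash
python3 -c "
from h import *
st()"
```

```text
t 27.425 nest-frame grip [46.36 53.43 46.33] F nest [ 3.74 -1.21  3.84] M nest [-0.14 -0.91  0.04] rot [180.     0.01 131.83]
```

```bash
cat > gap.py <<'E'
from h import *
st()
S=cam('side');o=sensors.get_obs();P=o['tool_pos'];y=np.radians(-3.2);Q=Ro.from_euler('z',y)
def ncoord(X):return (Q.inv().apply(X-np.array([.668,.249,0]))*1000)
G=np.array([P[0],P[1],.010]);a,b=[proj(S,G+Q.apply([-.05,v,.022])) for v in(-.03,.05)]
l,r=edge(S,a,b,3,trim=.1)
at=lambda l,v:l[2:]+l[:2]*(v-l[3])/l[1]
print('arm outer edge nest:',[ncoord(onz(S,*at(l,v),.032)) for v in(a[1],b[1])],r)
C=np.array([.668,.249,.028]);a2,b2=[proj(S,C+Q.apply([0,v,0])) for v in(.03,.105)]
l2,r2=edge(S,a2,b2,3);print('fence inner edge nest:',[ncoord(onz(S,*at(l2,v),.028)) for v in(a2[1],b2[1])],r2)
print(a,b,a2,b2,l,l2)
g=cv2.cvtColor(S['image'],cv2.COLOR_RGB2GRAY);v=int((a2[1]+b2[1])/2);u=int((a2+b2)[0]/2);print(u,v);print(g[v-2:v+3,u-14:u+18])
E
python3 gap.py
```

```text
t 27.425 nest-frame grip [46.36 53.43 46.33] F nest [ 3.74 -1.21  3.84] M nest [-0.14 -0.91  0.04] rot [180.     0.01 131.83]
arm outer edge nest: [array([-5.68, 22.99, 32.  ]), array([ -5.7 , 102.98,  32.  ])] 0.02228761
fence inner edge nest: [array([-3.61, 29.22, 28.  ]), array([ -3.96, 104.14,  28.  ])] 0.06055861
[219.78 312.48] [207.23 335.56] [217.58 315.28] [205.74 337.02] [  0.48  -0.88 214.15 324.43] [  0.47  -0.88 212.23 328.11]
211 326
[[ 36  77 102 136 133 130  97  91  96 123 128 128 129 128 129 129 101  94
  147 142 147 145 143 134  89  92  92  67  55  37  35  35]
 [ 64 135 134 130 129 127 112  96 107 129 128 128 127 128 131 124  75 121
  143 143 145 143 139  93  89  92  94  47  48  34  37  39]
 [ 69 112 129 128 128 128 128 114 121 128 126 128 129 129 129 101  97 149
  144 144 144 141 117  89  90  91  65  53  40  36  37  37]
 [ 91  95 127 129 128 127 128 125 128 129 128 128 128 130 122  76 132 143
  143 145 145 138  92  91  90  91  49  49  35  36  37  38]
 [ 92  92 109 125 128 128 126 131 126 127 127 127 129 131  97 100 149 143
  145 145 143 117  87  91  92  63  54  37  35  37  37  32]]
```

The arm's outer edge has nearly closed on the short fence; the nest is about 4 mm from my first estimate. I'll keep probing −x.

>>> {"op": "drive_tool", "data": {
  "moves": [
    {"x": 0.5, "y": -0.5, "z": 0, "rx": 0, "ry": 0, "rz": 0, "fingers": 1},
    {"x": 1, "y": -1, "z": 0, "rx": 0, "ry": 0, "rz": 0, "fingers": 1},
    {"x": 1, "y": -1, "z": 0, "rx": 0, "ry": 0, "rz": 0, "fingers": 1}
  ]
}}

```text
time_s: 27.85
tool_pos: [0.7165, 0.2998, 0.0463]
tool_rot: [179.9, 0.0, 131.8]
force: [5.2, -0.1, 3.2]
grip_width: 0.0174
grasp_force: 40.0
```

```bash
python3 -c "
from h import *
st()"
```

```text
t 27.85 nest-frame grip [45.59 53.44 46.31] F nest [5.22 0.18 3.23] M nest [-0.1  -1.31 -0.04] rot [179.93   0.04 131.81]
```

>>> {"op": "drive_tool", "data": {
  "moves": [
    {"x": -0.7, "y": -0.7, "z": 0, "rx": 0, "ry": 0, "rz": 0, "fingers": 1},
    {"x": -1.4, "y": -1.4, "z": 0, "rx": 0, "ry": 0, "rz": 0, "fingers": 1},
    {"x": -2.1, "y": -2.1, "z": 0, "rx": 0, "ry": 0, "rz": 0, "fingers": 1},
    {"x": -2.1, "y": -2.1, "z": 0, "rx": 0, "ry": 0, "rz": 0, "fingers": 1}
  ]
}}

```text
time_s: 28.35
tool_pos: [0.7165, 0.2996, 0.0465]
tool_rot: [179.7, -0.1, 131.9]
force: [7.1, 4.1, 0.7]
grip_width: 0.0176
grasp_force: 40.0
```

```bash
python3 -c "
from h import *
st()"
```

```text
t 28.35 nest-frame grip [45.55 53.26 46.54] F nest [6.88 4.49 0.73] M nest [ 0.98 -1.67 -0.02] rot [179.69  -0.09 131.88]
```

>>> {"op": "drive_tool", "data": {
  "moves": [
    {"x": -0.5, "y": -1, "z": 0, "rx": 0, "ry": 0, "rz": 0, "fingers": 1},
    {"x": -0.7, "y": -2, "z": 0, "rx": 0, "ry": 0, "rz": 0, "fingers": 1},
    {"x": -0.7, "y": -3, "z": 0, "rx": 0, "ry": 0, "rz": 0, "fingers": 1},
    {"x": -0.7, "y": -3, "z": 0, "rx": 0, "ry": 0, "rz": 0, "fingers": 1},
    {"x": -0.7, "y": -3, "z": 0, "rx": 0, "ry": 0, "rz": 0, "fingers": 1}
  ]
}}

```text
time_s: 28.98
tool_pos: [0.7163, 0.2992, 0.0472]
tool_rot: [179.4, -0.1, 131.9]
force: [11.5, 6.9, -1.0]
grip_width: 0.0176
grasp_force: 40.0
```

```bash
python3 gap.py
```

```text
t 28.975 nest-frame grip [45.38 52.79 47.17] F nest [11.11  7.54 -0.97] M nest [ 1.9  -2.76 -0.06] rot [179.36  -0.11 131.9 ]
arm outer edge nest: [array([-6.06, 22.49, 32.  ]), array([ -5.88, 102.53,  32.  ])] 0.02559347
fence inner edge nest: [array([-4.03, 29.13, 28.  ]), array([ -3.99, 104.14,  28.  ])] 0.020740509
[220.24 312.37] [207.71 335.44] [217.58 315.28] [205.74 337.02] [  0.48  -0.88 214.6  323.81] [  0.48  -0.88 214.02 324.96]
211 326
[[ 29  91 100 135 134 130 114  92  92 122 127 126 127 127 128 131 124  85
  148 144 144 144 144 135  86  91  92  67  55  40  35  34]
 [ 55 115 134 129 128 129 127 104 100 129 127 128 127 129 129 131  84 122
  143 144 145 142 138  90  88  92  92  50  49  35  37  33]
 [ 95  98 127 129 127 129 128 122 121 128 126 128 128 128 130 119  96 147
  143 145 144 142 117  88  92  92  65  54  38  36  38  37]
 [ 93  95 108 128 127 126 127 127 126 126 127 127 129 130 127  84 129 142
  143 145 144 139  92  90  93  92  47  45  34  37  37  37]
 [ 91  91  93 117 128 126 125 127 126 126 127 128 129 129 103  99 150 144
  144 144 141 116  88  91  90  65  54  40  36  37  39  37]]
```

```bash
python3 -c "
from h import *
goal(sensors.get_obs()['tool_pos'],131.85)"
```

```text
t 29.025 shift [0. 0. 0.] rot [ 0.011 -0.002  0.001] width 17.8 F [10.5  7.7 -1.7]
```

>>> {"op": "drive_tool", "data": {
  "moves": [
    {"x": 0, "y": 0.3, "z": 0.8, "rx": 0.005, "ry": 0, "rz": 0, "fingers": 1},
    {"x": 0, "y": 0.5, "z": 1.6, "rx": 0.011, "ry": 0, "rz": 0, "fingers": 1},
    {"x": 0, "y": 0.5, "z": 2, "rx": 0.011, "ry": 0, "rz": 0, "fingers": 1},
    {"x": 0, "y": 0.5, "z": 2, "rx": 0.011, "ry": 0, "rz": 0, "fingers": 1}
  ]
}}

```text
time_s: 29.52
tool_pos: [0.7164, 0.2989, 0.0463]
tool_rot: [-179.9, -0.1, 131.9]
force: [8.9, 4.5, 3.8]
grip_width: 0.0181
grasp_force: 40.0
```

```bash
cat > fl.py <<'E'
from h import *
st();goal(sensors.get_obs()['tool_pos'],131.85)
g=cv2.cvtColor(cam('side')['image'],cv2.COLOR_RGB2GRAY).astype(float)
S=vision.read_camera('side')
# width (px) of the dark strip between arm top edge and fence top, per row
v=np.arange(312,334);w=[];U=[]
for r in v:
    u=int(round(214.6-(r-323.81)*-.48/.88*-1)); s=g[r,u-5:u+7]; k=3+int(s[3:9].argmin())
    a=np.median(s[max(0,k-4):k-1]); w.append(np.clip((a-s[k-1:k+2])/(a-75),0,1).sum()); U.append(u-5+k)
print(np.round(w,2));print(U)
print('mean first/second half',np.mean(w[:11]),np.mean(w[11:]))
E
python3 fl.py
```

```text
t 29.525 nest-frame grip [45.59 52.5  46.3 ] F nest [8.65 5.02 3.84] M nest [ 1.28 -2.18 -0.01] rot [-179.94   -0.07  131.88]
t 29.525 shift [0. 0. 0.] rot [-0. -0.  0.] width 18.1 F [8.9 4.5 3.8]
[0.31 0.83 2.7  1.9  0.78 0.73 0.87 0.94 0.8  0.85 0.92 0.72 0.8  0.83
 0.8  0.74 0.7  0.83 0.94 0.77 0.41 3.  ]
[220, 220, 222, 221, 218, 218, 217, 217, 216, 215, 215, 214, 214, 213, 213, 212, 212, 211, 211, 210, 212, 212]
mean first/second half 1.0570844362187863 0.9579847488110338
```

The dark strip along the short fence is an even 0.8 px from end to end, so that face is flush. Next I'll check that the long-fence contact is real and not just friction: ease x and push y.

>>> {"op": "drive_tool", "data": {
  "moves": [
    {"x": -1.4, "y": 1.4, "z": 0, "rx": 0, "ry": 0, "rz": 0, "fingers": 1},
    {"x": -2.1, "y": 2.1, "z": 0, "rx": 0, "ry": 0, "rz": 0, "fingers": 1},
    {"x": -2.8, "y": 1.4, "z": 0, "rx": 0, "ry": 0, "rz": 0, "fingers": 1},
    {"x": -3.5, "y": 0.7, "z": 0, "rx": 0, "ry": 0, "rz": 0, "fingers": 1},
    {"x": -3.5, "y": 0.7, "z": 0, "rx": 0, "ry": 0, "rz": 0, "fingers": 1}
  ]
}}

```text
time_s: 30.25
tool_pos: [0.7165, 0.2989, 0.0463]
tool_rot: [-179.8, -0.3, 132.0]
force: [3.6, 6.0, 4.8]
grip_width: 0.0177
grasp_force: 40.0
```

```bash
python3 -c "
from h import *
st()"
```

```text
t 30.25 nest-frame grip [45.64 52.53 46.3 ] F nest [3.26 6.17 4.83] M nest [ 1.49 -1.07 -0.13] rot [-179.82   -0.31  132.  ]
```

>>> {"op": "drive_tool", "data": {
  "moves": [
    {"x": -0.7, "y": -0.7, "z": 0, "rx": 0, "ry": 0, "rz": 0, "fingers": 1},
    {"x": -1.4, "y": -1.4, "z": 0, "rx": 0, "ry": 0, "rz": 0, "fingers": 1},
    {"x": -2.1, "y": -2.1, "z": 0, "rx": 0, "ry": 0, "rz": 0, "fingers": 1},
    {"x": -2.1, "y": -2.1, "z": 0, "rx": 0, "ry": 0, "rz": 0, "fingers": 1}
  ]
}}

```text
time_s: 30.75
tool_pos: [0.7165, 0.2988, 0.0464]
tool_rot: [179.9, -0.4, 132.1]
force: [5.8, 11.3, 3.0]
grip_width: 0.0179
grasp_force: 40.0
```

```bash
python3 fl.py
```

```text
t 30.75 nest-frame grip [45.64 52.39 46.43] F nest [ 5.14 11.65  3.02] M nest [ 2.46 -1.55 -0.13] rot [179.95  -0.44 132.07]
t 30.75 shift [0. 0. 0.] rot [ 0.   -0.01  0.  ] width 17.9 F [ 5.8 11.3  3. ]
[0.47 0.87 2.67 1.93 0.79 0.72 0.87 1.02 0.96 0.91 0.98 0.79 0.87 0.9
 0.83 0.77 0.74 0.85 1.06 0.96 0.33 3.  ]
[220, 220, 222, 221, 218, 218, 217, 217, 216, 215, 215, 214, 214, 213, 213, 212, 212, 211, 210, 210, 212, 212]
mean first/second half 1.1094621357131613 1.00951337272092
```

>>> {"op": "drive_tool", "data": {
  "moves": [
    {"x": 1, "y": -0.1, "z": 0.3, "rx": 0, "ry": -0.004, "rz": 0, "fingers": 1},
    {"x": 1.9, "y": -0.2, "z": 0.6, "rx": 0, "ry": -0.008, "rz": 0, "fingers": 1},
    {"x": 1.9, "y": -0.2, "z": 0.6, "rx": 0, "ry": -0.008, "rz": 0, "fingers": 1},
    {"x": 1.9, "y": -0.2, "z": 0.6, "rx": 0, "ry": -0.008, "rz": 0, "fingers": 1}
  ]
}}

```text
time_s: 31.35
tool_pos: [0.7165, 0.2987, 0.0463]
tool_rot: [179.9, 0.1, 132.0]
force: [8.4, 9.2, 5.0]
grip_width: 0.0177
grasp_force: 40.0
```

```bash
python3 fl.py
```

```text
t 31.35 nest-frame grip [45.61 52.34 46.34] F nest [7.92 9.65 4.96] M nest [ 2.29 -1.68 -0.11] rot [179.9    0.14 131.99]
t 31.35 shift [0. 0. 0.] rot [0. 0. 0.] width 17.7 F [8.4 9.2 5. ]
[0.26 0.85 2.68 1.89 0.78 0.72 0.83 1.   0.78 0.85 0.96 0.68 0.79 0.85
 0.85 0.79 0.7  0.83 1.   0.81 0.31 3.  ]
[220, 220, 222, 221, 218, 218, 217, 216, 216, 215, 215, 214, 214, 213, 213, 212, 212, 211, 211, 210, 212, 212]
mean first/second half 1.0558859153435995 0.9640356149790111
```

```bash
python3 - <<'E'
from h import *
a=cv2.cvtColor(cam('side')['image'],cv2.COLOR_RGB2BGR)
f=lambda x,y,w,h,W,H:cv2.resize(a[y:y+h,x:x+w],(W,H),interpolation=cv2.INTER_CUBIC)
cv2.imwrite('pics/fin.png',np.hstack([f(140,265,80,90,500,560),f(140,170,240,448 if 0 else 300,300,560)[:, :300]]))
E
```

```text
(no output)
```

View pics/fin.png

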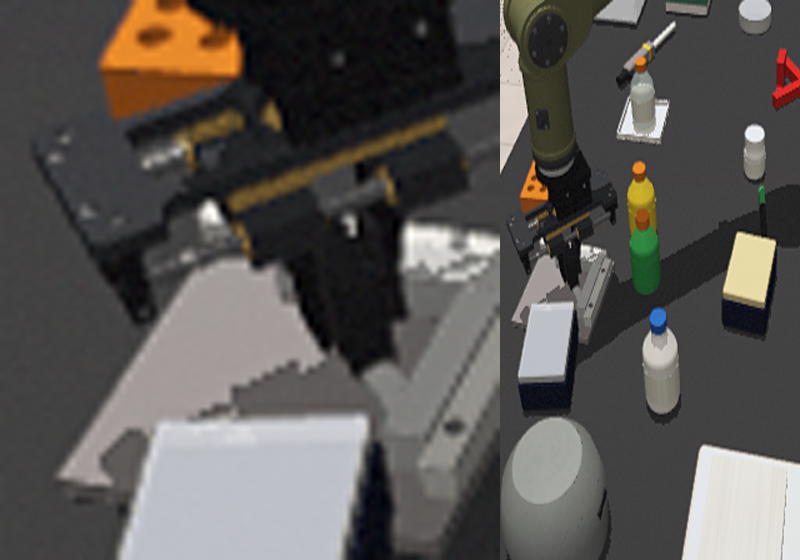

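The final view shows the square's arm flush along the short fence ((500,270)–(425,430)). The bottle stands upright in the tray and everything else is where it was. The square is pressed at about 8 N and 10 N on the fences with 40 N grip, so I'll hand in.

```bash
python3 -c "
from h import *
st();print(workorder.sign_off())"
```

```text
t 31.5 nest-frame grip [45.62 52.39 46.39] F nest [ 7.7  10.58  4.72] M nest [ 2.31 -1.61 -0.13] rot [179.9    0.14 131.99]
the job is handed in; nothing more can be done
None
```

The job is handed in at about 31.5 s: the bottle stands upright in the tray, and the square is gripped and pressed at about 8 N and 10 N into the corner (short fence checked flush by camera, long fence by force only); on the way down the square landed on the lavender box at about 44 N, which tilted it in the grip, so I set it down and regripped it, and the box did not visibly move.

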